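Brace the rock-core clamp and hold its spring jaw open at the index clip

ROBOT

A 7-joint arm with a two-finger parallel gripper is mounted at the origin on the work surface. World frame = base frame: x ahead of the robot, y to its left, z up, the work surface at z = 0. Lengths are in mm, angles in rad, forces in N, time in s.
With the tool pointing down it reaches from about 400 to 850 mm from the base axis. Payload 4.5 kg.
Tool frame: the origin (TCP) lies at the very end of the fingers, on their centre line; the grasp point (between the pads) lies 19 mm behind it; z points along the fingers, y is the direction in which the jaws open and shut (so a half turn about z gives the same grasp; the last joint's range is limited). The gripper opens to 85 mm and grips with 20 to 120 N. Pads are 22 mm wide; open, the fingers measure 114 mm over their backs; the gripper's body (76 mm by 85 mm) begins 54 mm behind the grasp point. The pads swing forward as they close: fully open they stand 13 mm farther back than shut.
Start: joints at [1.307, 0.689, -0.195, 1.565, 0.157, 0.902, -0.215], TCP at [183.416, -597.507, 210.717] pointing down, gripper open.
Joint ranges: [-3.01, 3.01], [-0.46, 2.08], [-1.47, 1.51], [0.13, 2.56], [-1, 4.14], [0.04, 2.09], [-2.66, 2.66]. Speed limits (rad/s): [2.57, 2.57, 3.14, 3.14, 3.14, 3.14, 3.14].

INTERFACE

Orientations are given as a unit quaternion [x, y, z, w].
In Python, from cell import robot, optics, sign_off gives the robot as it stands. The module is installed in compiled form; this text tells all that it offers.
- The arm moves only by the tool carry_out, never from a script. Its argument "increments" is a list of rows, each a list of 3 entries, a list of its own where there are three numbers: the shift along the tool's x, y, z in mm, then the turn about the tool's z in degrees, then the finger opening in mm, from 0 to 85.4. In form: [[[tx, ty, tz], roll, gripper], ...]. A call has 1 to 5 rows; each row is the pose to reach, as a shift and turn from the pose commanded when the call began, along the tool's axes at that moment; what a row does not reach only later rows make up. A row lasts 1/10 s, in which the tool goes at most 50 mm and 8.59 degrees, less where a joint would pass 70% of its speed; a pose out of reach is approached as far as the arm can. A call with a gripper value outside its range is refused whole. The fingers move at their own pace and stop on an object; "squeeze" is the grip in N (left out, the last holds). Time passes only in rows, so rows that repeat a pose let the fingers close. It gives the time, the measured TCP pose, the force and the opening at its end, in the units of the state.
- robot.read_state(): the state, without advancing time (a new reading comes with each control period).
- optics.capture(name): name is "side" or "top"; returns a dict with "pixels" (420x560x3 uint8, red, green, blue), "depth" (420x560 float32, mm along the optical axis (not along the pixel's ray), 0 where there is no reading), "fx", "fy", "cx", "cy" (pixels), "extrinsics" (4x4, takes a point from camera to world coordinates). Camera axes: x right, y down, z forward; pixel columns grow to the right and rows downward; lengths in mm; the calibration is good to about 2 mm. A picture is of the moment at which its call begins.
- sign_off(): hands the job in, once; it reports no verdict.
The state is a dict: "clock": time; "joint_positions": joint angles; "joint_velocities": joint speeds; "tau": joint torques, N m; "ee_pos": TCP position; "tool_rot": TCP orientation; "contact_force": force on the tool from outside, world axes, zero at the start; "wrist_torque": the same for the moment, N m; "width": opening from 0.0 (shut) to 1.0 (fully open).
Only numpy, scipy, OpenCV 4.12 (cv2) and the standard library are available. Lean on these libraries where they do the work, as an engineer would, in place of code of your own. Each camera call takes 0.05 s, during which the arm holds its last target.

TASK

Get the rock-core clamp ready for loading: first swing its folded brace leg out until it snaps into its end position, and only then pull the spring-loaded jaw open by its cross bar until the jaw's pointer lines up with the index clip on the scale. The job ends holding: the jaw springs shut when released, so finish with the bar still held, the pointer steady at the clip and the leg still fully out. Do not knock or move the other things on the bench.

Things in the scene. Friction and masses are not known exactly. Their poses are not given: they have to be found in the camera images.
- clamp: Rock-core clamp, fixed to the bench: grey base 270 x 90 x 12 mm, two steel guide rods, sliding jaw, fixed jaw (74 mm high), round spring housing. Origin: centre of underside, on the bench. +x runs along the rods from sliding jaw to fixed jaw, +y to the side with the brace leg, z up; aluminium scale ledge (top at 52 mm) on the -y side. Turned up to 0.45 rad either way from the robot's axes.
- jaw: Sliding jaw: dark steel block 36 x 84 mm, top 52 mm above the bench, with a bow handle (pull_bar). Origin under its centre at bench height; axes as clamp. Slides along the clamp's -x, 0 to 70 mm from closed (origin at clamp x = -20 mm). A spring pulls it shut: about 6 N to start it, 1.8 N more per 10 mm (about 16 N at 52 mm); it runs home when let go.
- pull_bar (a point): Centre of the cross bar of the jaw's bow handle: round steel bar 14 mm thick, 92 mm long along the clamp's y, axis 97 mm above the bench, on two 12 mm posts 78 mm apart; 45 mm of free air from the bar's axis down to the block. Axes as clamp. Gripped from above across the bar, or hooked.
- pointer (a point): Tip of the small pointer that sticks out of the jaw towards the scale, at mid-jaw in x (same clamp x as the cross bar), 55 mm above the bench, 58 mm from the clamp's centre line. Axes as clamp.
- mark (a point): Tip of the index clip, the mark to pull to: small dark steel block 20 x 12 x 10 mm with a round steel screw on top, on the scale ledge 55 mm above the bench, its 6 mm nose facing the pointer's path from the -y side. Axes as clamp. It sits 28 to 52 mm beyond the closed pointer along the clamp's -x; the pointer is at the mark when both have the same clamp x.
- brace (a joint): Angle of the brace leg about its upright hinge (rad): 0 folded, pointing along the clamp's -x; 1.57 out at its end stop, pointing along the clamp's +y. Starts between 0 and 0.35. Stays where left (about 0.3 N at the spindle to swing it); from about 1.2 a spring-ball detent resists (up to about 4 N at the spindle); past about 1.43 the ball snaps the leg on to the stop and keeps it there.
- spindle (a point): Point on the axis of the upright steel foot spindle at the free end of the brace leg, 70 mm above the bench: 14 mm thick from 29 to 86 mm above the bench, 15 mm cap up to 94 mm; rubber foot 34 mm wide below, just off the bench. It stands 100 mm from the leg's hinge; the leg is a flat bar 18 mm wide, top 27 mm above the bench.
- brace_hinge (a point): Point on the upright axis of the leg's hinge, 20 mm above the bench, 85 mm to the clamp's +y from the clamp's centre.
- core: Bystander, to be left alone: a grey rock core standing on end on the scale side of the clamp, 50 mm thick, 100 mm high. Origin: centre of its underside.
- dish: Bystander: low glass dish 84 mm wide, 16 mm high, on the leg side of the clamp, beyond the leg's swing. Origin: centre of its underside.
- brush: Bystander: brush 160 mm long lying near the clamp on the scale side. Origin: its underside, along its length x.
- spoon: Bystander: sampling spoon 180 mm long lying to the left. Origin: its underside.
- hammer: Bystander: hammer 260 mm long lying to the right. Origin: its underside.
- jar_a: Bystander: lidded sample jar, 66 mm wide, 105 mm high. Origin: centre of its underside.
- jar_c: Bystander: another such jar; one of the two stands behind the clamp, the other at the left.

How it is judged:
By the outcome, as a careful person would: the job done as asked, in the order asked, and still so for the second after the job is handed in, while the arm keeps its last pose, push and grip.
It also fails if it takes over 48 s, if anything falls off the work surface, if the arm or the gripper's body presses on something with over 40 N, if the wrist force passes 120 N, or if a joint passes its speed limit or range.

## Working session

There is one attempt and no reset: what is moved stays moved. The work goes in short steps, Python scripts to look and compute and a tool call to move; the robot and the scene stay as the last step left them, time stands still between calls to the robot, and variables do not carry over. Pictures are saved under pics/ and viewed, and the job is handed in when it is done.

Besides the shell and the picture viewer there is one more tool, called after "Call:" in YAML: its name, and indented under it one key for each argument. carry_out: Moves the arm, as the interface text tells. Its arguments: {"type":"object","properties":{"increments":{"type":"array","items":{"type":"array"}},"squeeze":{"type":"number"}},"required":["increments"]}

```bash
mkdir -p pics
cat > h.py <<'E'
import numpy as np, cv2
from cell import robot, optics, sign_off
def cap(n,tag):
    c=optics.capture(n); np.savez(f'pics/{tag}.npz',**{k:np.array(v) for k,v in c.items()})
    cv2.imwrite(f'pics/{tag}.png',cv2.cvtColor(c['pixels'],cv2.COLOR_RGB2BGR)); return c
def load(tag): return dict(np.load(f'pics/{tag}.npz'))
def p3(c,u,v,d=None):
    d=c['depth'][int(v),int(u)] if d is None else d
    return (c['extrinsics']@np.array([(u-c['cx'])/c['fx']*d,(v-c['cy'])/c['fy']*d,d,1]))[:3]
def onz(c,u,v,z):
    E=c['extrinsics'];r=E[:3,:3]@np.array([(u-c['cx'])/c['fx'],(v-c['cy'])/c['fy'],1]);o=E[:3,3]
    return o+r*(z-o[2])/r[2]
def proj(c,p):
    q=np.linalg.inv(c['extrinsics'])@np.append(p,1);return np.array([c['fx']*q[0]/q[2]+c['cx'],c['fy']*q[1]/q[2]+c['cy']])
def crop(tag,x,y,w,h,s,out):
    im=cv2.imread(f'pics/{tag}.png')[y:y+h,x:x+w]; cv2.imwrite(f'pics/{out}.png',cv2.resize(im,None,fx=s,fy=s,interpolation=cv2.INTER_CUBIC))
E
python3 - <<'E'
from h import *
np.set_printoptions(precision=3,suppress=True)
for n in('top','side'):
    c=cap(n,n+'0');print(c['extrinsics'],c['fx'],c['cx'],c['cy'])
s=robot.read_state();print({k:np.round(v,3) for k,v in s.items()})
E
```

```text
[[   0.021   -0.995    0.101  462.084]
 [  -1.      -0.022   -0.01    -9.414]
 [   0.012   -0.1     -0.995 1238.177]
 [   0.       0.       0.       1.   ]] 440.75433920711015 280.912763104158 211.87532641464585
[[   0.98    -0.153    0.124  413.501]
 [  -0.196   -0.704    0.683 -901.888]
 [  -0.017   -0.693   -0.72  1041.581]
 [   0.       0.       0.       1.   ]] 486.21692220024346 274.67354486134076 209.27827414525277
{'clock': np.float64(0.1), 'joint_positions': array([ 1.307,  0.69 , -0.195,  1.566,  0.157,  0.903, -0.215]), 'joint_velocities': array([ 0.002,  0.   ,  0.002, -0.005, -0.001,  0.001, -0.   ]), 'tau': array([ -0.004, -54.061,  -1.272, -15.899,   0.009,   0.004,   0.   ]), 'ee_pos': array([ 183.161, -596.912,  209.964]), 'tool_rot': array([ 0.989,  0.148, -0.   , -0.001]), 'contact_force': array([0.045, 0.159, 0.362]), 'wrist_torque': array([-0.013,  0.046, -0.031]), 'width': np.float64(1.002)}
```

View pics/top0.png

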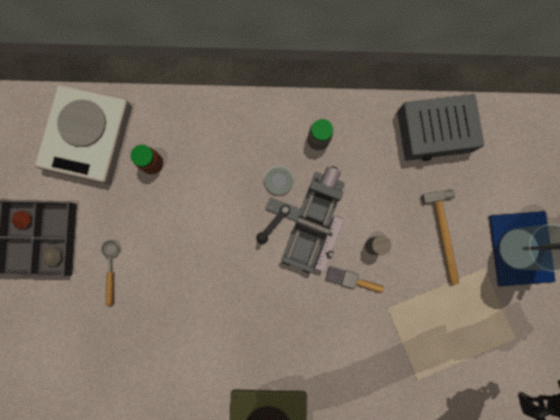

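View pics/side0.png

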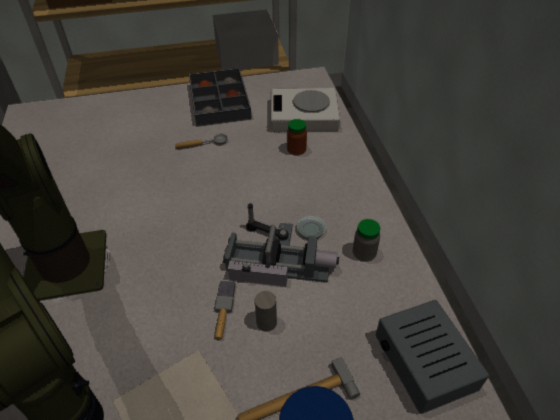

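Run:
```python
from h import *
crop('top0',235,155,160,120,5,'t0c')
crop('side0',210,190,150,105,5,'s0c')
```

```text
(no output)
```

View pics/t0c.png

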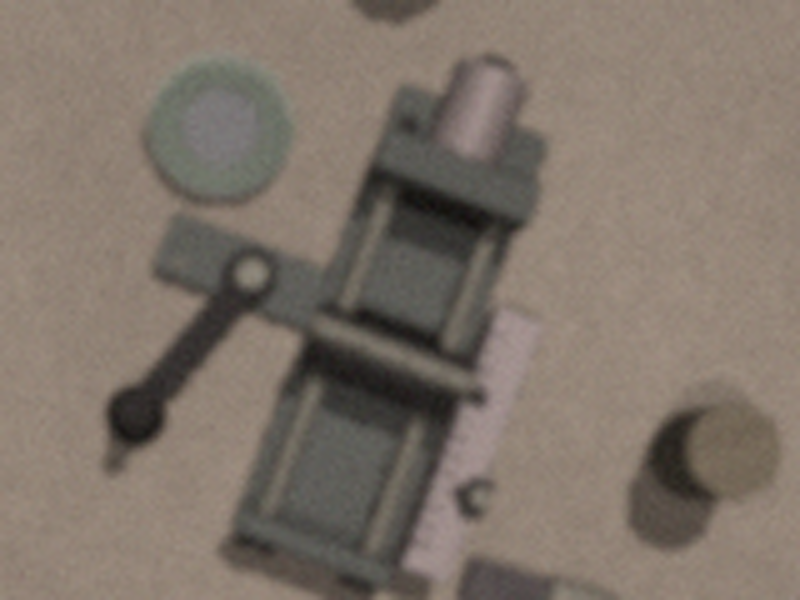

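View pics/s0c.png

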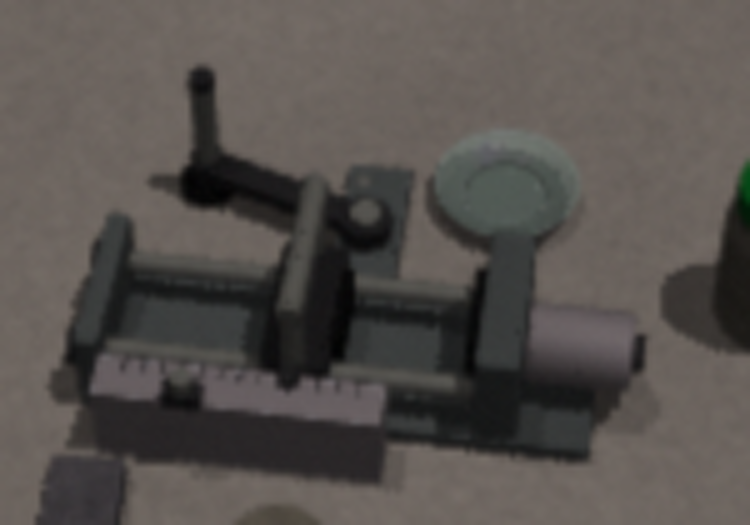

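Run:
```python
from h import *
np.set_printoptions(precision=1,suppress=True)
t=load('top0');s=load('side0')
T=lambda x,y,z:onz(t,(x+.5)/5-.5+235,(y+.5)/5-.5+155,z)
S=lambda x,y,z:onz(s,(x+.5)/5-.5+210,(y+.5)/5-.5+190,z)
a=T(315,320,104);b=T(480,388,104);print('bar T',a,b,(a+b)/2,np.linalg.norm(a-b),'yaw',np.arctan2(*( (a-b)[:2]*[-1,1])) )
a=S(316,182,104);b=S(292,300,104);print('bar S',a,b,(a+b)/2,np.linalg.norm(a-b),np.arctan2(*( (a-b)[:2]*[-1,1])))
print('hinge T',T(252,270,40),'S',S(366,212,40))
print('spin T',T(137,408,94),'S',S(202,75,92),'foot S',S(205,188,15), 'T foot',T(135,415,15))
print('clip screw T',T(482,492,68),'S',S(183,382,66))
print('pointer T',T(478,396,55),'S',S(288,380,55))
for n,z,pts in(('base',12,[(235,545),(395,580)]),('fixed jaw top',74,[(380,150),(540,190),(528,222),(375,175)])):
  print(n,[T(*p,z) for p in pts])
# local cloud
h=np.array([p3(t,u,v) for v in range(155,275) for u in range(235,395)])
v,u=np.mgrid[155:275,235:395]
d=h[:,2].reshape(120,160)
for nm,(x,y) in dict(bar=(395,352),spin=(137,408),hinge=(252,270),screw=(482,492),fj=(455,185),ledge=(500,400),knobbase=(137,420)).items(): print(nm,p3(t,x/5+235,y/5+155))
m=(h[:,2]>92)&(h[:,2]<115);print('h>92',h[m].mean(0),m.sum())
q=h[m];q=q[(abs(q[:,1]+55)<200)]
np.save('pics/h.npy',d)
im=np.clip(d*2,0,255).astype(np.uint8);cv2.imwrite('pics/hm.png',cv2.resize(cv2.applyColorMap(im,cv2.COLORMAP_JET),None,fx=5,fy=5,interpolation=cv2.INTER_NEAREST))
```

```text
bar T [560.4 -64.6 104. ] [ 527.1 -150.3  104. ] [ 543.8 -107.5  104. ] 91.9543615148705 yaw -0.3708950270290952
bar S [558.1 -71.4 104. ] [ 531.2 -146.1  104. ] [ 544.7 -108.8  104. ] 79.3192909923167 -0.34555328586445544
hinge T [592.7 -32.8  40. ] S [590.4 -42.2  40. ]
spin T [513.5  26.5  94. ] S [514.1  29.7  92. ] foot S [509.4  16.2  15. ] T foot [513.1  30.   15. ]
clip screw T [ 474.1 -156.4   68. ] S [ 472.6 -155.9   66. ]
pointer T [ 525.6 -155.4   55. ] S [ 525.6 -157.4   55. ]
base [array([442.6, -27. ,  12. ]), array([ 425.3, -115.7,   12. ])]
fixed jaw top [array([655. , -99.3,  74. ]), array([ 635.3, -185.2,   74. ]), array([ 618. , -178.9,   74. ]), array([641.4, -96.8,  74. ])]
bar [ 543.7 -107.2  104.7]
spin [512.3  25.3  97.6]
hinge [592.1 -34.   35.5]
screw [ 473.  -157.1   70.4]
fj [ 635.9 -140.7   74.2]
ledge [ 522.7 -168.4   54.1]
knobbase [508.2  26.8  42.1]
h>92 [ 516.3 -200.6  101.2] 512
```

View pics/hm.png

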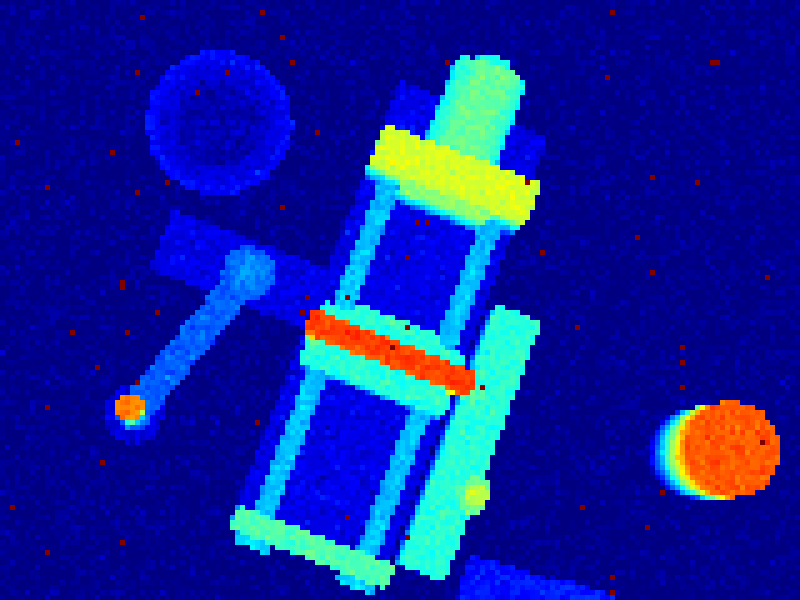

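Run:
```python
from h import *
np.set_printoptions(precision=1,suppress=True)
t=load('top0')
def cl(x0,x1,y0,y1,z0,z1):
    P=np.array([p3(t,u,v) for v in range(155+y0//5,155+y1//5) for u in range(235+x0//5,235+x1//5) if t['depth'][v,u]>0]);return P[(P[:,2]>z0)&(P[:,2]<z1)]
B=cl(290,490,290,410,95,115);C=(B.min(0)+B.max(0))/2
w,V=np.linalg.eigh(np.cov(B[:,:2].T));e=V[:,1]*np.sign(V[1,1]);yaw=np.arctan2(-e[0],e[1])
pr=(B[:,:2]-B[:,:2].mean(0))@e
print('bar',B.mean(0),C,'yaw',yaw,pr.min(),pr.max(),len(B))
Sx=cl(100,170,380,440,85,110);print('spin',Sx.mean(0),len(Sx),np.median(Sx,0))
H=cl(215,285,235,310,30,50);print('hinge',H.mean(0),(H.min(0)+H.max(0))/2)
K=cl(450,500,470,520,62,90);print('screw',K.mean(0),len(K))
D=cl(140,300,40,210,6,25);print('dish',(D.min(0)+D.max(0))/2)
Y=-.355;R=np.array([[np.cos(Y),-np.sin(Y)],[np.sin(Y),np.cos(Y)]]);o=B.mean(0)[:2]-R@[-20,0]
for n,p in dict(spin=Sx,hinge=H,screw=K,dish=D,bar=B).items(): print(n,R.T@(p.mean(0)[:2]-o))
```

```text
bar [ 544.6 -103.4  103.2] [ 544.8 -103.4  102.8] yaw -0.35192694568985367 -45.969412479811794 45.35512536177989 189
spin [513.9  30.6  95.4] 25 [513.8  31.4  95.1]
hinge [590.3 -30.6  32.7] [588.1 -29.1  33.9]
screw [ 472.4 -152.8   68.9] 25
dish [679.6 -14.7  14.8]
spin [-95.3 115. ]
hinge [-2.4 84.2]
screw [-70.5 -71.3]
dish [ 74.5 131.5]
bar [-20.   0.]
```

Call:
carry_out:
  increments:
    - [[0,0,0],-8,85]
    - [[0,0,-5],-16,85]
    - [[0,0,-10],-24,70]
    - [[0,0,-10],-32,60]
    - [[0,0,-10],-40,50]
  squeeze: 60

```text
clock: 0.6
ee_pos: [183.2, -597.3, 220.4]
tool_rot: [0.877, 0.48, -0.0, -0.0]
contact_force: [-0.1, -0.1, -0.2]
width: 0.585
```

Call:
carry_out:
  increments:
    - [[47,-4,0],-8,45]
    - [[94,-8,0],-16,45]
    - [[141,-12,0],-24,45]
    - [[188,-16,0],-32,45]
    - [[235,-20,0],-40,45]

```text
clock: 1.1
ee_pos: [294.7, -387.6, 220.6]
tool_rot: [0.66, 0.751, 0.0, -0.0]
contact_force: [0.8, 0.2, -0.2]
width: 0.522
```

```bash
cat >> h.py <<'E'
def tgt(x,y,z,yang=None):
    s=robot.read_state();q=s['tool_rot'];p=np.array(s['ee_pos'])
    from scipy.spatial.transform import Rotation as Ro
    R=Ro.from_quat(q).as_matrix();d=R.T@(np.array([x,y,z])-p)
    ya=np.arctan2(R[1,1],R[0,1]);print('clock',s['clock'],'pos',p.round(1),'yang',round(ya,3),'F',np.round(s['contact_force'],1),'w',round(float(s['width']),3),'j',np.round(s['joint_positions'],2))
    print('shift',d.round(1),'roll',None if yang is None else np.degrees((ya-yang+np.pi)%(2*np.pi)-np.pi).round(1))
E
python3 - <<'E'
from h import *
tgt(513.5,28,220,.921)
E
```

```text
clock 1.1 pos [ 294.7 -387.6  220.6] yang 0.129 F [ 0.8  0.2 -0.2] w 0.522 j [ 1.21  0.55 -0.6   1.95  0.43  0.78  0.49]
shift [384.1 270.3   0.6] roll -45.4
```

Call:
carry_out:
  increments:
    - [[41,28,0],-8,45]
    - [[82,56,0],-16,45]
    - [[123,84,0],-24,45]
    - [[164,112,0],-32,45]
    - [[205,140,0],-40,45]

```text
clock: 1.6
ee_pos: [408.5, -167.2, 220.6]
tool_rot: [0.364, 0.932, -0.0, -0.0]
contact_force: [0.6, -0.3, -0.6]
width: 0.526
```

Run:
```python
from h import *
tgt(513.5,28,220,.921)
```

```text
clock 1.6 pos [ 408.5 -167.2  220.6] yang 0.827 F [ 0.6 -0.3 -0.6] w 0.526 j [ 0.8   0.53 -0.79  2.06  0.54  0.77  0.5 ]
shift [ 54.9 214.7   0.5] roll -5.4
```

Call:
carry_out:
  increments:
    - [[11,43,0],-2,45]
    - [[22,86,0],-4,45]
    - [[33,129,0],-5,45]
    - [[44,172,0],-5,45]
    - [[52,205,0],-5,45]

```text
clock: 2.1
ee_pos: [510.5, 19.7, 220.6]
tool_rot: [0.324, 0.946, 0.001, -0.0]
contact_force: [0.7, -0.0, 0.5]
width: 0.527
```

Run:
```python
from h import *
c=cap('top','top1');c=cap('side','side1')
tgt(513.5,28,220,.921)
crop('side1',150,130,200,150,4,'s1c');crop('top1',200,130,200,150,4,'t1c')
```

```text
clock 2.2 pos [511.8  23.1 221.2] yang 0.916 F [-0.5 -0.6  0.1] w 0.524 j [ 0.34  0.62 -0.77  1.87  0.55  0.87  0.21]
shift [1.7 4.9 1.2] roll -0.3
```

View pics/s1c.png

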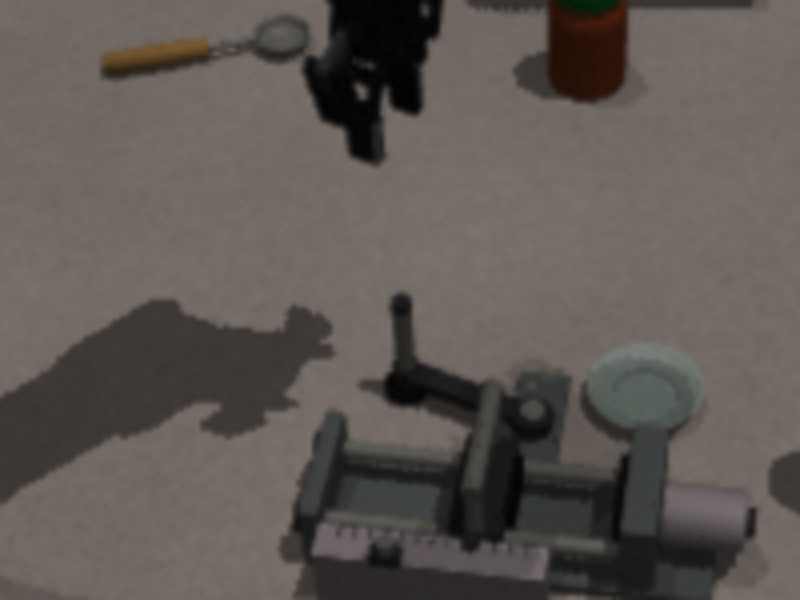

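View pics/t1c.png

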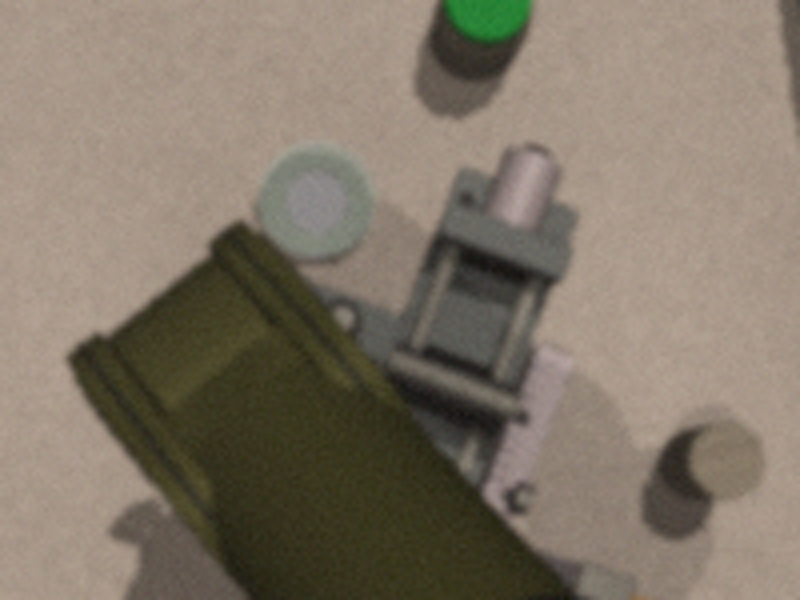

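Run:
```python
from h import *
c=load('side1')
for p in [(511.8,23.1,221.2),(513.5,28,92),(513.5,28,15)]:
  print((proj(c,np.array(p,float))-[150,130])*4)
```

```text
[387.08489135 163.65049259]
[399.50995398 300.27768807]
[405.36174309 375.8486413 ]
```

Call:
carry_out:
  increments:
    - [[0,2,30],0,45]
    - [[0,2,60],0,45]
    - [[0,2,90],0,45]
    - [[0,2,105],0,45]
    - [[0,2,105],0,45]

```text
clock: 2.7
ee_pos: [508.8, 16.9, 113.6]
tool_rot: [0.325, 0.946, -0.002, -0.002]
contact_force: [-0.1, -0.4, 1.0]
width: 0.524
```

Run:
```python
from h import *
c=cap('side','side2')
tgt(513.5,28,50,.921)
crop('side2',190,150,120,90,6,'s2c')
```

```text
clock 2.75 pos [509.9  17.4 114.9] yang 0.908 F [0.5 0.2 1.2] w 0.528 j [ 0.25  0.76 -0.63  1.98  0.74  0.65  0.05]
shift [ 3.5 10.7 64.9] roll -0.7
```

View pics/s2c.png

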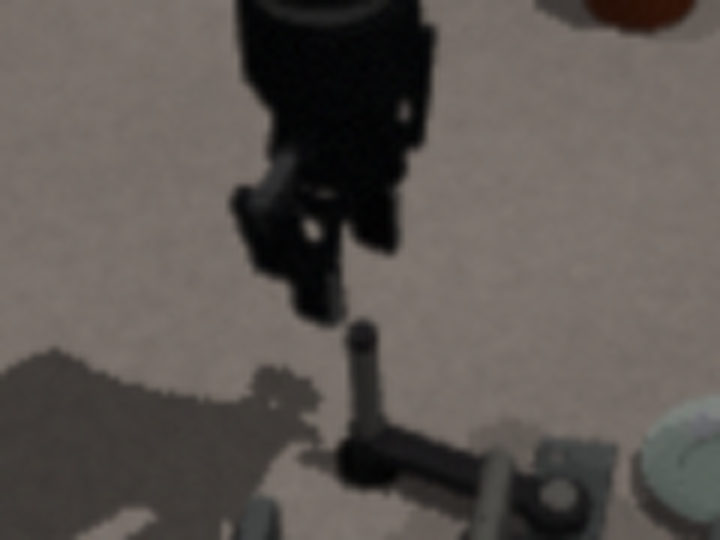

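Call:
carry_out:
  increments:
    - [[4,11,0],0,45]
    - [[4,11,0],0,45]

```text
clock: 2.95
ee_pos: [516.2, 32.1, 117.1]
tool_rot: [0.324, 0.946, 0.002, 0.001]
contact_force: [-0.8, 0.5, 0.7]
width: 0.528
```

Run:
```python
from h import *
c=cap('side','side3')
tgt(513.5,28,50,.921)
crop('side3',190,150,120,90,6,'s3c')
```

```text
clock 3.0 pos [515.7  31.1 116.9] yang 0.91 F [-0.5 -0.4  0.3] w 0.53 j [ 0.23  0.76 -0.63  1.97  0.73  0.65  0.03]
shift [-0.  -4.  66.9] roll -0.6
```

View pics/s3c.png

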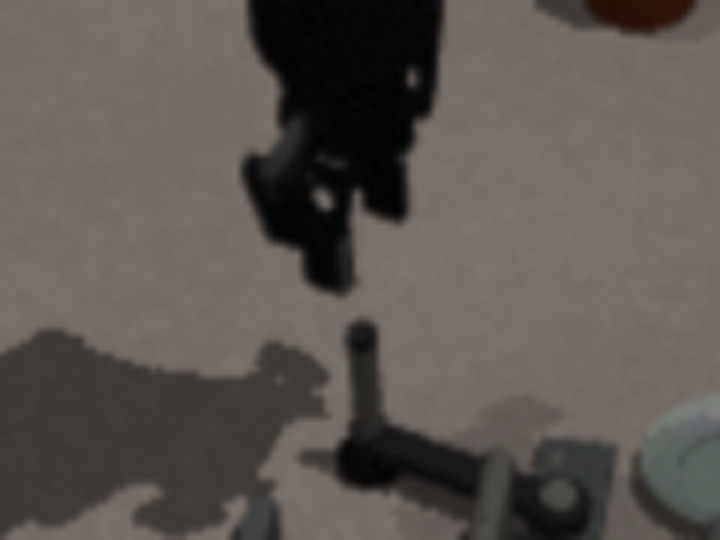

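Run:
```python
from h import *
c=load('side3')
d=np.array([np.cos(.91),np.sin(.91),0])
for p in [(515.7,31.1,117),(515.7,31.1,125)]:
  p=np.array(p)
  for k in(-30,-22,0,22,30): print(k,(proj(c,p+k*d)-[190,150])*6)
```

```text
-30 [327.71090577 328.94661679]
-22 [336.4014757  317.39714056]
0 [359.96542645 286.08143957]
22 [383.0496974  255.40321697]
30 [391.32789948 244.40176379]
-30 [326.59081519 316.29360625]
-22 [335.3242732  304.74079889]
0 [359.0030306  273.41802592]
22 [382.19767194 242.73565213]
30 [390.51494765 231.73337974]
```

Call:
carry_out:
  increments:
    - [[0,-4,0],0,45]
    - [[0,-4,15],0,45]
    - [[0,-4,30],0,45]
    - [[0,-4,30],0,45]

```text
clock: 3.4
ee_pos: [510.8, 25.3, 84.7]
tool_rot: [0.325, 0.946, -0.001, -0.001]
contact_force: [-0.6, 0.4, -0.0]
width: 0.527
```

Run:
```python
from h import *
c=cap('side','side4')
tgt(513.5,28,50,.921)
crop('side4',190,150,120,90,6,'s4c')
```

```text
clock 3.45 pos [511.4  25.7  85.5] yang 0.908 F [ 0.4 -0.6  0.4] w 0.529 j [ 0.2   0.8  -0.58  2.    0.79  0.58 -0.02]
shift [-0.2  3.2 35.5] roll -0.7
```

View pics/s4c.png

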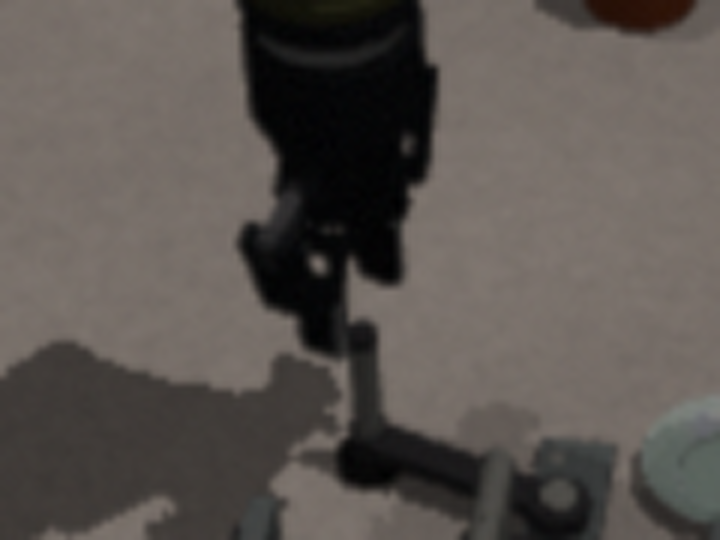

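Call:
carry_out:
  increments:
    - [[0,4,0],0,45]
    - [[0,4,12],0,45]
    - [[0,4,24],0,45]
    - [[0,4,34],0,45]
    - [[0,4,36],0,45]

```text
clock: 3.95
ee_pos: [513.5, 29.1, 48.1]
tool_rot: [0.325, 0.946, -0.001, -0.001]
contact_force: [-0.4, 0.1, 0.5]
width: 0.525
```

Run:
```python
from h import *
c=cap('side','side5')
tgt(513.5,28,50,.921)
crop('side5',190,150,120,90,6,'s5c')
```

```text
clock 4.0 pos [513.7  29.3  48.4] yang 0.909 F [-0.7 -0.3  0.9] w 0.528 j [ 0.16  0.86 -0.51  2.01  0.87  0.51 -0.08]
shift [-0.7 -1.1 -1.6] roll -0.7
```

View pics/s5c.png

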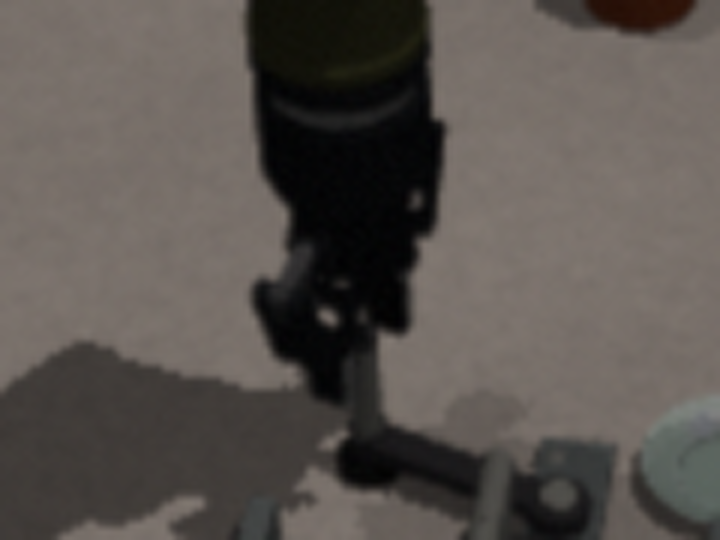

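Call:
carry_out:
  increments:
    - [[0,0,0],0,30]
    - [[0,4,0],0,30]
    - [[0,8,0],0,30]

```text
clock: 4.3
ee_pos: [519.9, 36.0, 50.1]
tool_rot: [0.325, 0.946, 0.0, 0.0]
contact_force: [-1.5, -0.3, -0.5]
width: 0.351
```

Run:
```python
from h import *
tgt(513.5,28,50,.921)
```

```text
clock 4.3 pos [519.9  36.   50.1] yang 0.908 F [-1.5 -0.3 -0.5] w 0.351 j [ 0.15  0.86 -0.52  1.99  0.86  0.52 -0.08]
shift [  0.1 -10.2   0. ] roll -0.7
```

Call:
carry_out:
  increments:
    - [[-2,14,0],8,30]
    - [[-6,27,0],16,30]
    - [[-12,40,0],24,30]
    - [[-19,52,0],32,30]
    - [[-28,62,0],40,30]

```text
clock: 4.8
ee_pos: [580.1, 68.5, 50.0]
tool_rot: [0.631, 0.776, 0.0, -0.0]
contact_force: [-0.9, -0.4, -0.2]
width: 0.349
```

Run:
```python
from h import *
c=cap('side','side6')
tgt(513.5,28,50,.921)
crop('side6',190,150,120,90,6,'s6c')
```

```text
clock 4.85 pos [583.2  69.3  50.3] yang 0.2 F [2.9 0.2 0.1] w 0.355 j [ 0.03  0.89 -0.39  1.8   0.58  0.57 -0.53]
shift [-26.6 -76.6  -0. ] roll -41.3
```

View pics/s6c.png

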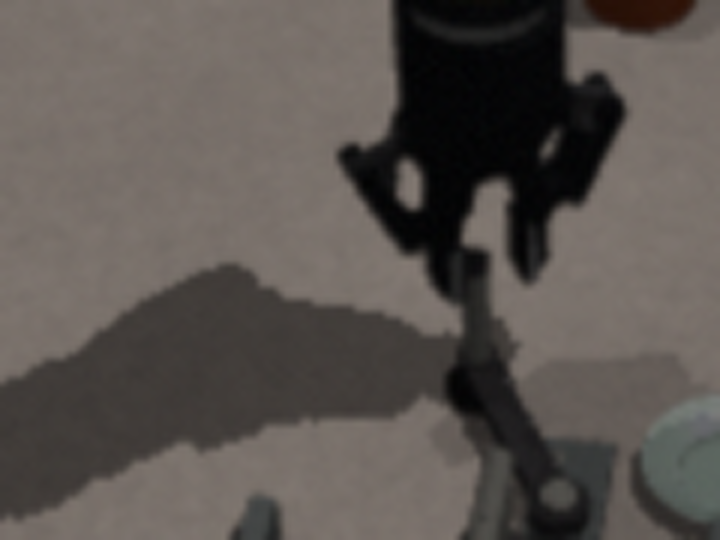

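Call:
carry_out:
  increments:
    - [[-2,14,0],8,30]
    - [[-6,26,0],16,30]
    - [[-10,35,0],22,30]
    - [[-14,43,0],28,30]
    - [[-18,50,0],31,30]

```text
clock: 5.35
ee_pos: [632.0, 60.9, 49.8]
tool_rot: [0.814, 0.581, -0.0, -0.0]
contact_force: [-1.6, 0.9, 0.3]
width: 0.358
```

Run:
```python
from h import *
c=cap('side','side7')
tgt(627,62,50,-.354)
crop('side7',190,150,120,90,6,'s7c')
```

```text
clock 5.4 pos [634.1  60.   49.9] yang -0.333 F [ 1.2 -0.6  0.1] w 0.347 j [-0.01  0.92 -0.29  1.64  0.39  0.63 -0.84]
shift [-0.4 -7.3 -0.1] roll 1.2
```

View pics/s7c.png

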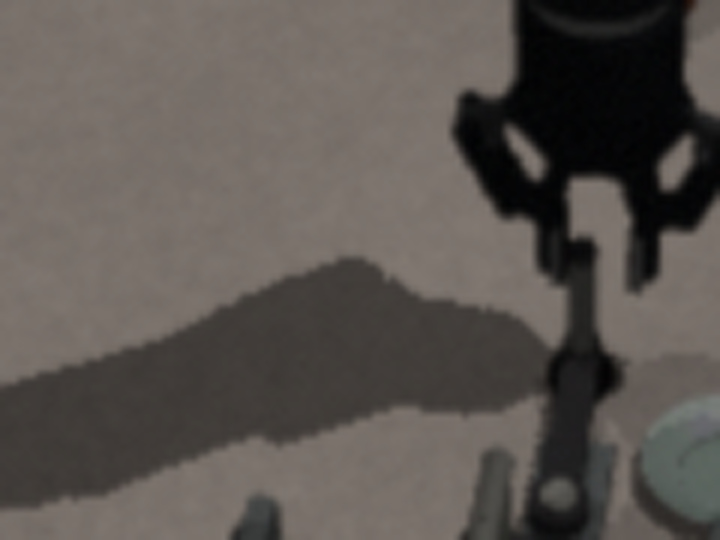

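Call:
carry_out:
  increments:
    - [[0,4,0],1,30]
    - [[0,7,0],1,30]
    - [[0,7,0],1,30]

```text
clock: 5.7
ee_pos: [634.5, 59.5, 49.3]
tool_rot: [0.818, 0.575, -0.003, -0.003]
contact_force: [-7.9, 2.2, 5.2]
width: 0.351
```

Run:
```python
from h import *
c=cap('side','side8')
tgt(627,62,50,-.354)
crop('side8',190,150,120,90,6,'s8c')
```

```text
clock 5.75 pos [634.5  59.6  49.3] yang -0.345 F [-8.3  2.1  5.6] w 0.349 j [-0.01  0.93 -0.29  1.63  0.38  0.65 -0.84]
shift [-0.3 -7.9 -0.6] roll 0.5
```

View pics/s8c.png

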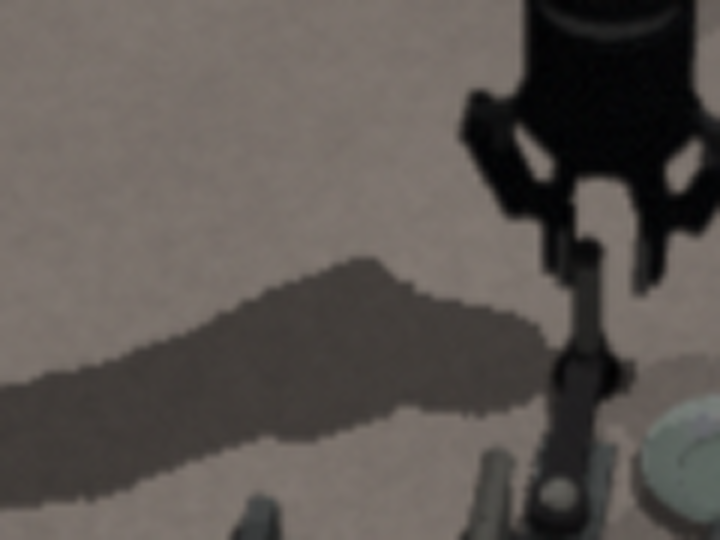

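Call:
carry_out:
  increments:
    - [[0,-8,0],0,45]
    - [[0,-12,0],0,45]
    - [[0,-12,-20],0,45]
    - [[0,-12,-55],0,45]
    - [[0,-12,-100],0,45]

```text
clock: 6.25
ee_pos: [626.4, 61.6, 149.2]
tool_rot: [0.819, 0.574, -0.002, -0.0]
contact_force: [1.6, 0.8, 0.6]
width: 0.526
```

Run:
```python
from h import *
c=cap('side','side9');cap('top','top9')
tgt(544.5,-105.5,150,-.354)
crop('side9',190,150,120,90,6,'s9c')
crop('top9',200,130,200,150,4,'t9c')
```

```text
clock 6.35 pos [632.5  63.2 156. ] yang -0.348 F [0.3 0.1 0.6] w 0.527 j [ 0.01  0.77 -0.34  1.6   0.33  0.82 -0.81]
shift [-188.6  -25.2    4.5] roll 0.3
```

View pics/s9c.png

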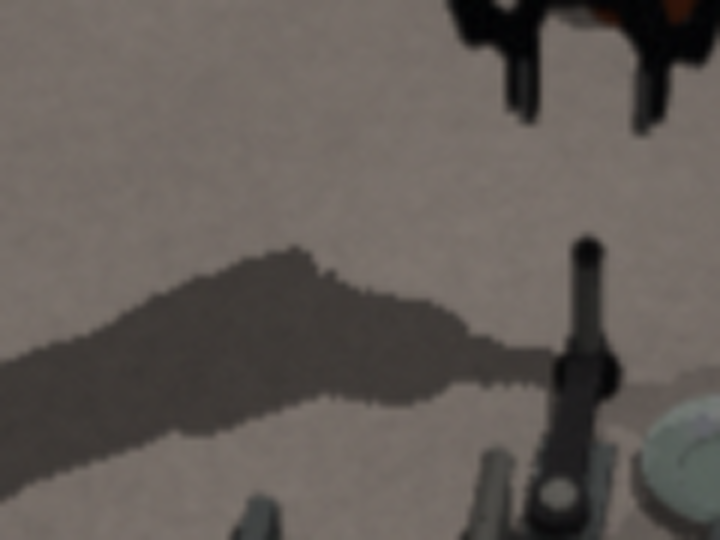

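View pics/t9c.png

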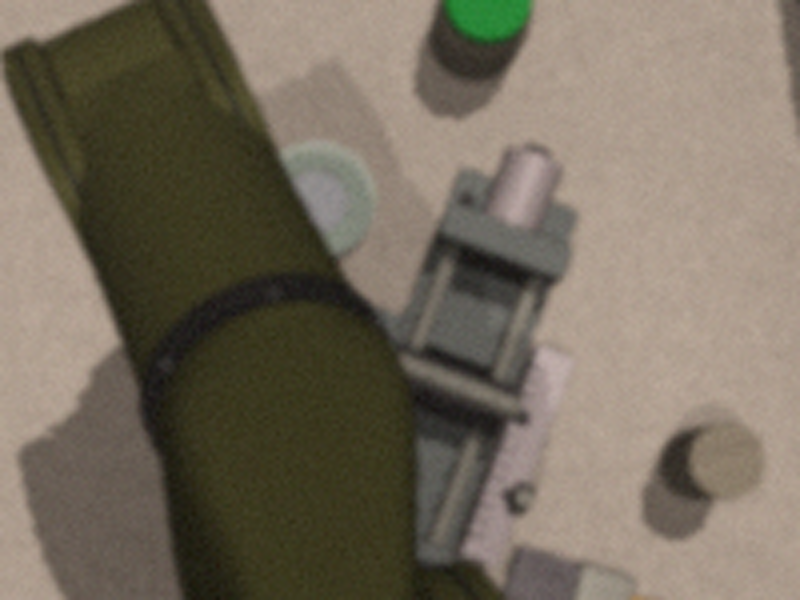

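Run:
```python
from h import *
np.set_printoptions(precision=1,suppress=True)
c=load('side9')
S=lambda x,y,z:onz(c,(x+.5)/6-.5+190,(y+.5)/6-.5+150,z)
print(S(587,246,92),S(587,320,50),'hinge',S(560,495,35))
```

```text
[626.1  61.8  92. ] [624.6  54.7  50. ] hinge [591.6 -38.3  35. ]
```

Call:
carry_out:
  increments:
    - [[-40,-5,0],0,60]
    - [[-80,-10,0],0,60]
    - [[-120,-15,0],0,60]
    - [[-160,-20,0],0,60]
    - [[-188,-25,0],0,60]

```text
clock: 6.85
ee_pos: [538.6, -109.7, 149.5]
tool_rot: [0.82, 0.573, -0.001, 0.001]
contact_force: [0.5, -0.5, -0.3]
width: 0.704
```

Call:
carry_out:
  increments:
    - [[0,0,0],0,60]
    - [[0,0,0],0,60]

```text
clock: 7.05
ee_pos: [540.2, -106.6, 149.8]
tool_rot: [0.819, 0.574, 0.0, 0.0]
contact_force: [0.3, 0.1, -0.2]
width: 0.703
```

Run:
```python
from h import *
c=cap('side','side10')
tgt(544.5,-106,150,-.354)
crop('side10',190,150,150,110,5,'s10c')
```

```text
clock 7.1 pos [ 540.8 -105.3  149.8] yang -0.347 F [-0.2  0.3  0.3] w 0.704 j [ 0.32  0.69 -0.36  1.85  0.37  0.67 -0.6 ]
shift [ 0.6  3.7 -0.2] roll 0.4
```

View pics/s10c.png

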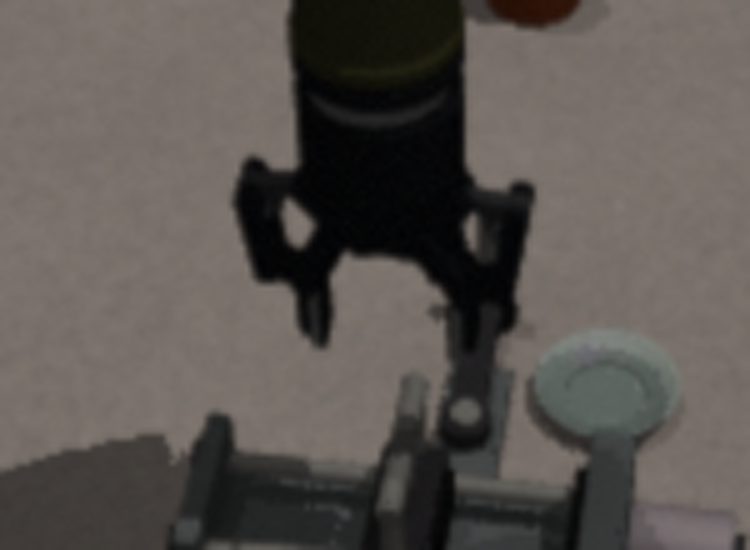

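Call:
carry_out:
  increments:
    - [[0,3,15],0,60]
    - [[0,3,35],0,60]
    - [[0,3,55],0,60]
    - [[0,3,70],0,60]
    - [[0,3,72],0,60]

```text
clock: 7.6
ee_pos: [541.9, -105.5, 75.0]
tool_rot: [0.818, 0.575, -0.001, -0.002]
contact_force: [-0.6, -0.1, -0.0]
width: 0.707
```

Run:
```python
from h import *
c=cap('side','side11')
tgt(544.5,-106,78,-.354)
crop('side11',190,170,150,110,5,'s11c')
```

```text
clock 7.65 pos [ 542.3 -105.7   75.8] yang -0.346 F [ 0.2 -0.7  0.4] w 0.705 j [ 0.28  0.81 -0.29  1.89  0.44  0.51 -0.66]
shift [ 0.5  2.1 -2.2] roll 0.5
```

View pics/s11c.png

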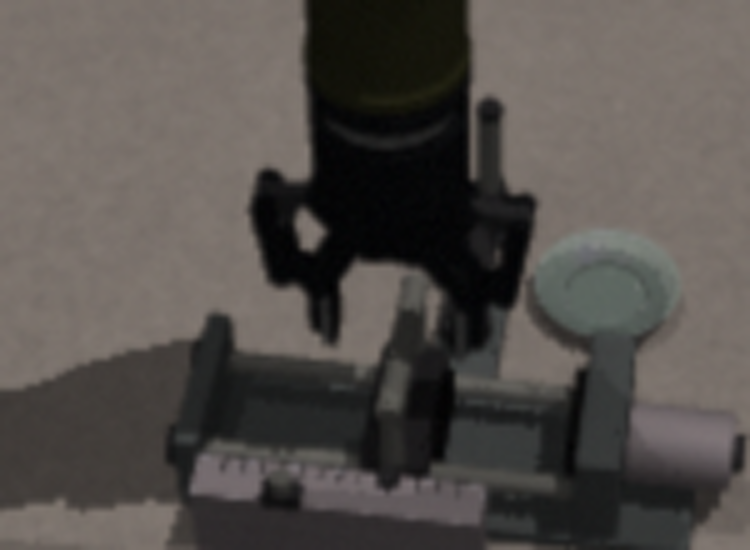

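Call:
carry_out:
  increments:
    - [[0,2,-2],0.5,30]
    - [[0,2,-2],0.5,12]
    - [[0,2,-2],0.5,5]
    - [[0,2,-2],0.5,5]
    - [[0,2,-2],0.5,5]
  squeeze: 70

```text
clock: 8.15
ee_pos: [544.6, -107.5, 82.0]
tool_rot: [0.821, 0.571, 0.0, 0.0]
contact_force: [-7.4, 2.0, 27.0]
width: 0.06
```

Call:
carry_out:
  increments:
    - [[0,0,0],0,5]
    - [[0,0,0],0,5]

```text
clock: 8.35
ee_pos: [544.6, -107.5, 82.4]
tool_rot: [0.821, 0.571, 0.0, 0.001]
contact_force: [-5.9, 1.3, 20.6]
width: 0.062
```

Run:
```python
from h import *
c=cap('side','side12')
tgt(544.5,-106,78,-.354)
crop('side12',190,170,150,110,5,'s12c')
```

```text
clock 8.4 pos [ 544.6 -107.5   82.4] yang -0.357 F [-5.5  1.5 20.8] w 0.061 j [ 0.29  0.8  -0.29  1.88  0.43  0.52 -0.66]
shift [ 1.4 -0.6  4.4] roll -0.1
```

View pics/s12c.png

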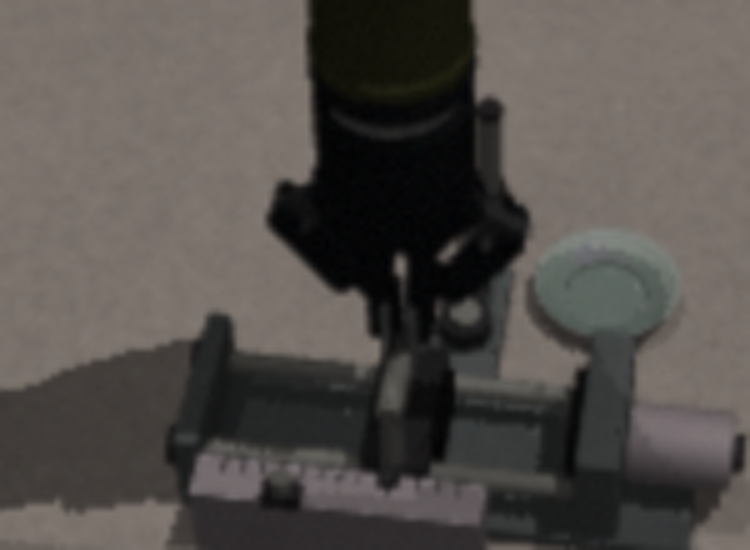

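Run:
```python
from h import *
im=cv2.imread('pics/side12.png')[220:275,245:300]
im=cv2.convertScaleAbs(im,alpha=2.2,beta=10)
cv2.imwrite('pics/z12.png',cv2.resize(im,None,fx=10.5,fy=10.5,interpolation=cv2.INTER_CUBIC))
c=cap('top','top12');crop('top12',235,155,160,120,5,'t12c')
```

```text
(no output)
```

View pics/z12.png

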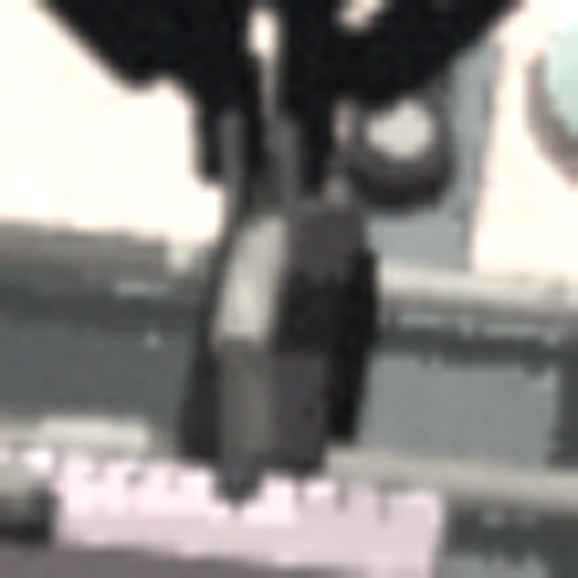

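View pics/t12c.png

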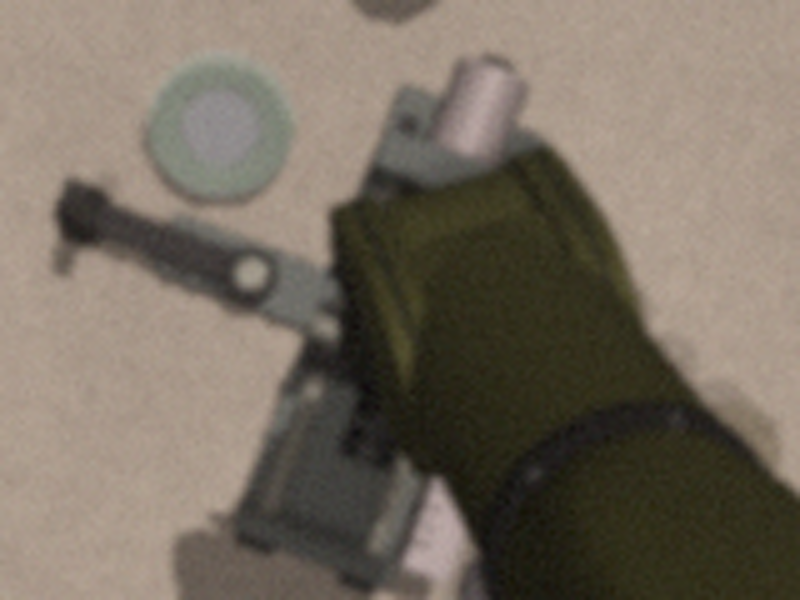

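Run:
```python
from h import *
c=load('side12')
x=np.array([np.cos(-.356),np.sin(-.356),0]);y=np.array([-x[1],x[0],0])
b=np.array([544.6,-107.5,0])
for n,p in [('tcp',b+[0,0,82.4]),('bartop mid',b+[0,0,104]),('bar near',b+[0,0,104]-46*y),('bar far',b+[0,0,104]+46*y),('blocktop -y edge',b+[0,0,52]-42*y),('near pad tip L',b+[0,0,82.4]-11*y-15*x),('near bar bottom',b+[0,0,90]-46*y),('pointer',b+[0,0,55]-58*y)]:
  print(n,(proj(c,p)-[245,220])*10.5)
for u,v in [(225,170),(235,150),(290,150),(262,240),(205,180),(320,180)]:
  print((u,v),p3(c,245+u/10.5,220+v/10.5).round(1))
```

```text
tcp [268.12834025 237.89495551]
bartop mid [266.02129649 180.3351571 ]
bar near [234.01786228 327.30986445]
bar far [296.43555068  40.65870611]
blocktop -y edge [242.84605666 449.51555731]
near pad tip L [200.0096869  265.44316831]
near bar bottom [235.69127317 364.52970789]
pointer [231.41573757 494.25199225]
(225, 170) [ 533.3 -116.8  121.1]
(235, 150) [ 536.  -115.9  126.7]
(290, 150) [ 548.6 -120.   128.3]
(262, 240) [ 540.2 -125.3  103.5]
(205, 180) [ 529.7 -107.7  108. ]
(320, 180) [ 555.8 -118.8  114.2]
```

Call:
carry_out:
  increments:
    - [[0,0,0],0,30]
    - [[0,0,0],0,50]
    - [[0,0,0],0,50]

```text
clock: 8.75
ee_pos: [544.8, -108.0, 79.7]
tool_rot: [0.821, 0.57, 0.0, 0.0]
contact_force: [0.5, 0.4, 1.4]
width: 0.565
```

Call:
carry_out:
  increments:
    - [[0,0,5],0,50]
    - [[0,0,10],0,50]
    - [[0,0,13],0,50]
    - [[0,0,13],0,50]

```text
clock: 9.15
ee_pos: [544.2, -107.7, 65.9]
tool_rot: [0.821, 0.57, -0.001, -0.0]
contact_force: [-0.2, 0.4, -0.2]
width: 0.585
```

Run:
```python
from h import *
c=cap('side','side13')
tgt(544.5,-107,62,-.354)
im=c['pixels'][200:275,225:325,::-1]
im=cv2.convertScaleAbs(im,alpha=2.2,beta=10)
cv2.imwrite('pics/z13.png',cv2.resize(im,None,fx=8,fy=8,interpolation=cv2.INTER_CUBIC))
x=np.array([np.cos(-.356),np.sin(-.356),0]);y=np.array([-x[1],x[0],0])
b=robot.read_state()['ee_pos']
for k in (0,13,26):
  for s in(-1,1): print(k,s,(proj(c,b+[0,0,k]-11*y+25*s*x)-[225,200])*8)
```

```text
clock 9.2 pos [ 544.5 -107.7   66.2] yang -0.357 F [-0.9 -0.4  0.2] w 0.584 j [ 0.28  0.82 -0.28  1.89  0.44  0.49 -0.67]
shift [ 0.7 -0.2  4.2] roll -0.1
0 -1 [283.37492565 391.4593609 ]
0 1 [436.40267029 408.82850576]
13 -1 [281.81139884 365.72239988]
13 1 [435.98622505 383.09626473]
26 -1 [280.22421269 339.59598638]
26 1 [435.56344699 356.97271655]
```

View pics/z13.png

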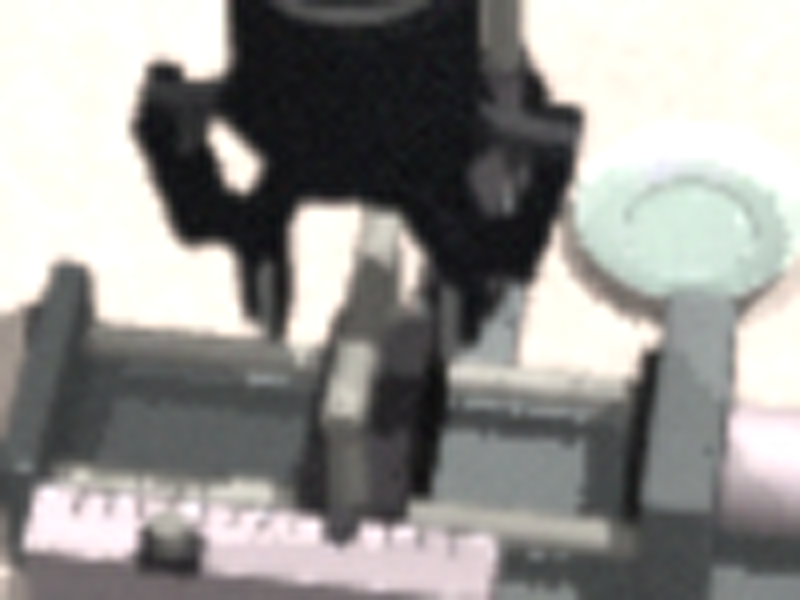

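Call:
carry_out:
  increments:
    - [[0,0,4],0,50]
    - [[0,0,8],0,50]
    - [[0,0,8],0,50]

```text
clock: 9.5
ee_pos: [544.3, -107.7, 58.1]
tool_rot: [0.821, 0.571, -0.0, -0.0]
contact_force: [0.6, 0.1, -0.8]
width: 0.585
```

Call:
carry_out:
  increments:
    - [[0,0,0],0,30]
    - [[0,0,0],0,20]
    - [[0,0,0],0,8]
    - [[0,0,0],0,8]
    - [[0,0,0],0,8]

```text
clock: 10.0
ee_pos: [544.3, -107.6, 59.0]
tool_rot: [0.821, 0.571, -0.0, -0.0]
contact_force: [-2.4, 0.3, 6.0]
width: 0.139
```

Run:
```python
from h import *
c=cap('side','side14')
tgt(544.5,-107,58,-.354)
im=c['pixels'][200:275,225:325,::-1]
im=cv2.convertScaleAbs(im,alpha=2.2,beta=10)
cv2.imwrite('pics/z14.png',cv2.resize(im,None,fx=8,fy=8,interpolation=cv2.INTER_CUBIC))
```

```text
clock 10.05 pos [ 544.3 -107.6   59. ] yang -0.356 F [-2.7  1.3  5.7] w 0.139 j [ 0.27  0.83 -0.27  1.89  0.45  0.47 -0.67]
shift [ 0.7 -0.   1. ] roll -0.1
```

View pics/z14.png

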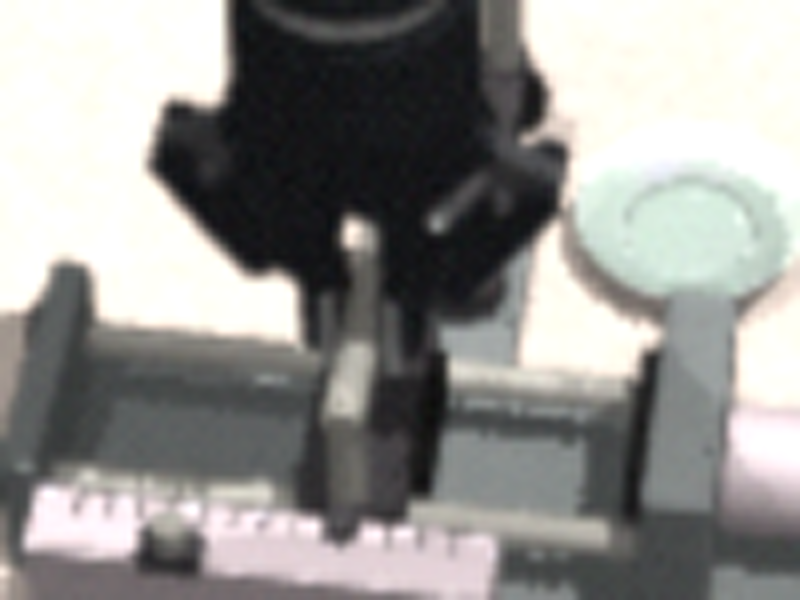

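Call:
carry_out:
  increments:
    - [[0,0,0],0,0]
    - [[0,0,0],0,0]
    - [[0,-4,0],0,0]
    - [[0,-8,0],0,0]
    - [[0,-12,0],0,0]
  squeeze: 100

```text
clock: 10.55
ee_pos: [537.7, -105.1, 59.1]
tool_rot: [0.822, 0.57, 0.003, 0.003]
contact_force: [6.9, -3.7, -4.9]
width: 0.131
```

Call:
carry_out:
  increments:
    - [[0,-4,0],0,0]
    - [[0,-8,0],0,0]
    - [[0,-12,0],0,0]
    - [[0,-16,0],0,0]
    - [[0,-20,0],0,0]

```text
clock: 11.05
ee_pos: [520.6, -98.9, 59.1]
tool_rot: [0.822, 0.57, 0.004, 0.004]
contact_force: [10.0, -6.0, -6.9]
width: 0.125
```

Run:
```python
from h import *
c=cap('side','side15')
tgt(544.5,-107,58,-.354)
im=c['pixels'][200:275,225:325,::-1]
im=cv2.convertScaleAbs(im,alpha=2.2,beta=10)
cv2.imwrite('pics/z15.png',cv2.resize(im,None,fx=8,fy=8,interpolation=cv2.INTER_CUBIC))
```

```text
clock 11.1 pos [519.8 -98.6  59.1] yang -0.358 F [ 8.8 -4.6 -5.5] w 0.13 j [ 0.24  0.81 -0.24  1.98  0.46  0.39 -0.71]
shift [ 0.8 26.1  1.4] roll -0.2
```

View pics/z15.png

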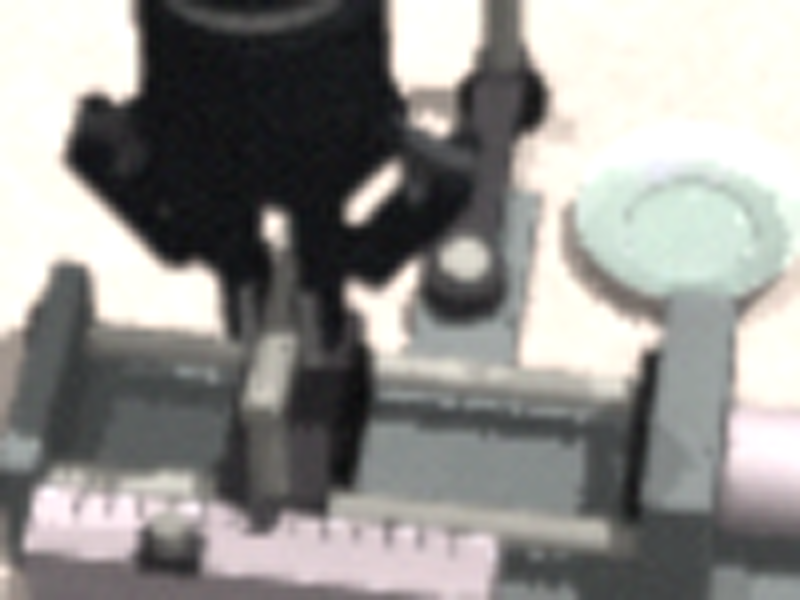

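Call:
carry_out:
  increments:
    - [[0,-4,0],0,0]
    - [[0,-8,0],0,0]
    - [[0,-12,0],0,0]
    - [[0,-16,0],0,0]
    - [[0,-18,0],0,0]

```text
clock: 11.6
ee_pos: [505.0, -93.1, 59.1]
tool_rot: [0.822, 0.569, 0.005, 0.005]
contact_force: [12.0, -7.7, -10.1]
width: 0.128
```

Call:
carry_out:
  increments:
    - [[0,0,0],0,0]
    - [[0,0,0],0,0]

```text
clock: 11.8
ee_pos: [504.7, -93.0, 59.2]
tool_rot: [0.822, 0.569, 0.004, 0.004]
contact_force: [10.2, -7.1, -7.6]
width: 0.127
```

```bash
cat > v.py <<'E'
from h import *
import sys
tag=sys.argv[1]
c=cap('side','side'+tag);t=cap('top','top'+tag)
tgt(544.5,-107,58,-.354)
im=c['pixels'][245:281,235:283,::-1]
im=cv2.convertScaleAbs(im,alpha=2.2,beta=10)
cv2.imwrite(f'pics/z{tag}.png',cv2.resize(im,None,fx=16,fy=16,interpolation=cv2.INTER_CUBIC))
im=t['pixels'][215:275,290:350,::-1]
im=cv2.convertScaleAbs(im,alpha=1.5,beta=10)
cv2.imwrite(f'pics/zt{tag}.png',cv2.resize(im,None,fx=9,fy=9,interpolation=cv2.INTER_CUBIC))
E
python3 v.py 16
```

```text
clock 11.9 pos [504.7 -93.1  59.2] yang -0.359 F [10.  -7.2 -7.7] w 0.126 j [ 0.22  0.8  -0.22  2.03  0.47  0.35 -0.73]
shift [ 0.9 42.1  1.7] roll -0.3
```

View pics/z16.png

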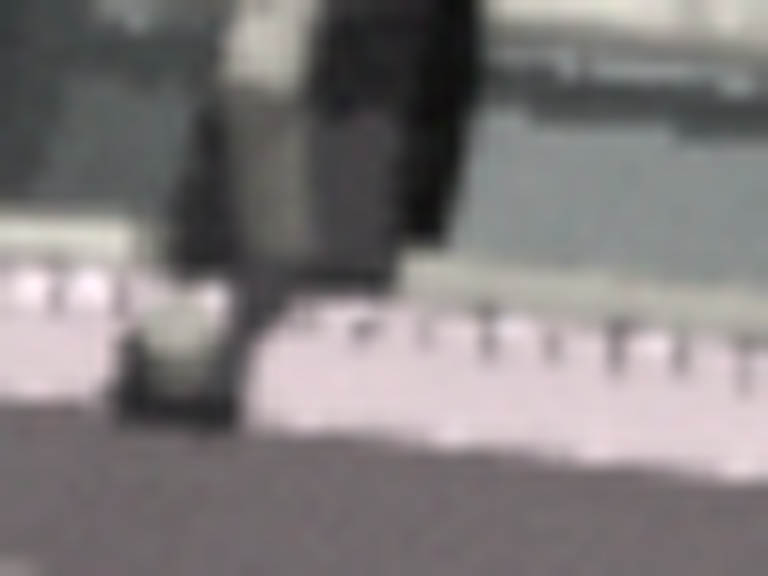

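View pics/zt16.png

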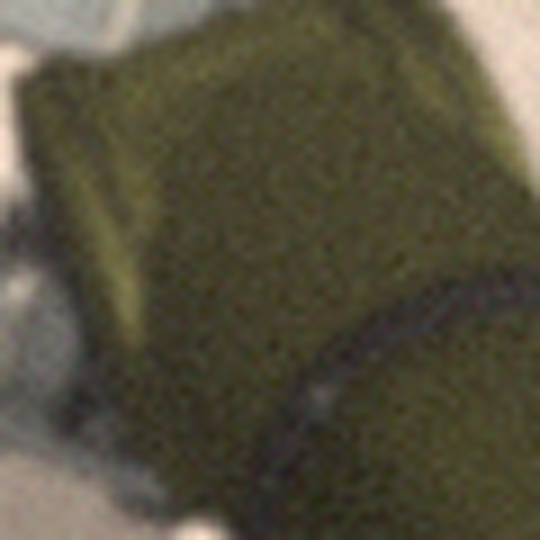

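```bash
cat > ov.py <<'E'
from h import *
from itertools import product
Y=-.355
def W(p,o,Y=Y):
    R=np.array([[np.cos(Y),-np.sin(Y)],[np.sin(Y),np.cos(Y)]]);q=R@np.array(p[:2])+o;return np.array([q[0],q[1],p[2]])
def overlay(tag,box,s,m,jaw,o,out,Y=Y):
    c=load(tag);x0,y0,w,h=box
    im=c['pixels'][y0:y0+h,x0:x0+w,::-1];im=cv2.convertScaleAbs(im,alpha=2.2,beta=10)
    im=cv2.resize(im,None,fx=s,fy=s,interpolation=cv2.INTER_CUBIC)
    P=lambda p:tuple(int(round(v)) for v in ((proj(c,W(p,o,Y))-[x0,y0]+.5)*s-.5))
    def boxd(cx,hx,y1,y2,z1,z2,col):
        for z in(z1,z2):
            pts=np.array([P((cx+a*hx,b,z)) for a,b in((-1,y1),(1,y1),(1,y2),(-1,y2))]);cv2.polylines(im,[pts],True,col,1)
    if m is not None:
        boxd(m,10,-77,-65,52,62,(0,0,255))
        cv2.line(im,P((m,-65,55)),P((m,-58,55)),(0,0,255),1)
        pts=np.array([P((m+4*np.cos(a),-71+4*np.sin(a),70)) for a in np.linspace(0,6.3,20)]);cv2.polylines(im,[pts],True,(0,255,255),1)
    xj=-20-jaw
    cv2.line(im,P((xj,-42,55)),P((xj,-58,55)),(0,255,0),1)
    cv2.line(im,P((xj,-46,104)),P((xj,46,104)),(255,0,0),1)
    boxd(xj,18,-42,42,52,52,(255,255,0))
    boxd(0,135,-45,45,12,12,(255,0,255))
    cv2.imwrite(f'pics/{out}.png',im)
E
python3 - <<'E'
from ov import *
bar=np.array([544.6,-108.3]);R=np.array([[np.cos(Y),-np.sin(Y)],[np.sin(Y),np.cos(Y)]]);o=bar-R@[-20,0]
print(o)
overlay('side0',(225,215,100,75),8,-70,0,o,'ov0')
overlay('side16',(235,245,48,36),16,-70,42.2,o,'ov16')
E
```

```text
[ 563.35292978 -115.2518073 ]
```

View pics/ov0.png

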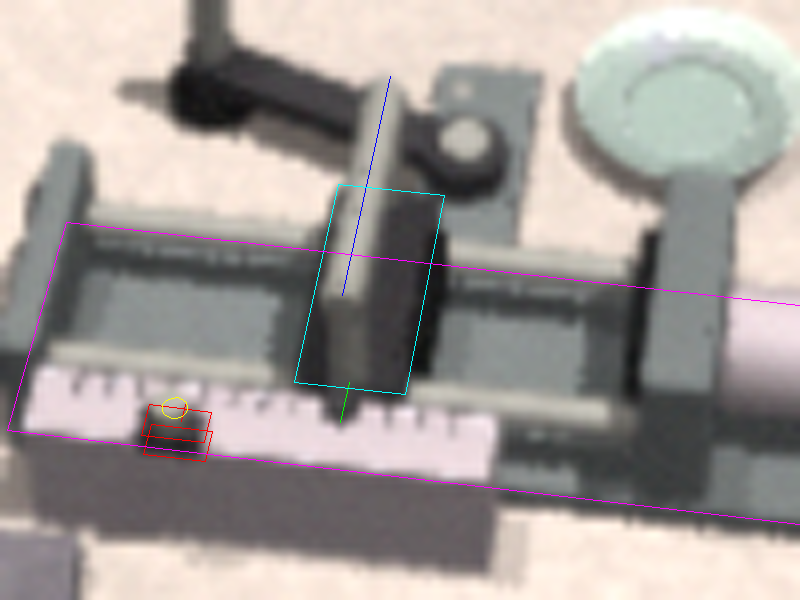

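View pics/ov16.png

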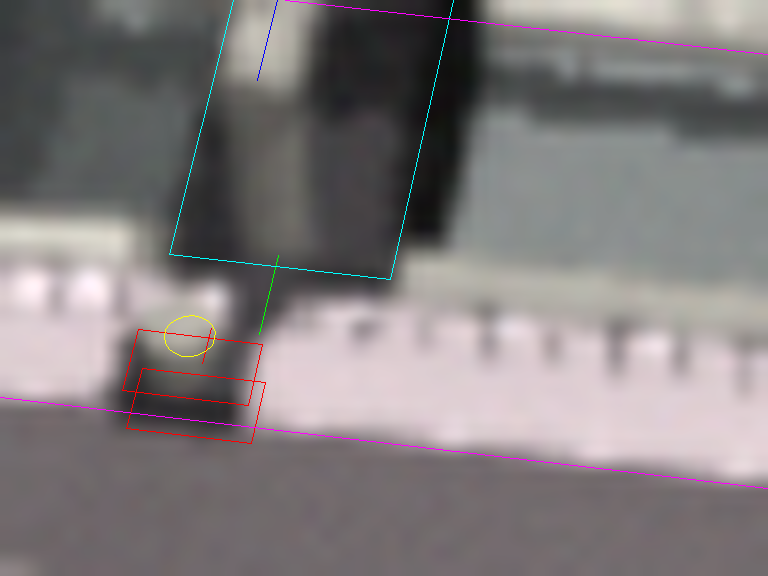

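Run:
```python
from ov import *
R=np.array([[np.cos(Y),-np.sin(Y)],[np.sin(Y),np.cos(Y)]])
bar=np.array([543.8,-107]);o=bar-R@[-20,0]
c=load('top0');c['pixels']=c['pixels'];
overlay('top0',(300,222,45,40),16,None,0,o,'ovt')
overlay('top0',(300,222,45,40),16,-70.5,0,o,'ovt2')
```

```text
(no output)
```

View pics/ovt.png

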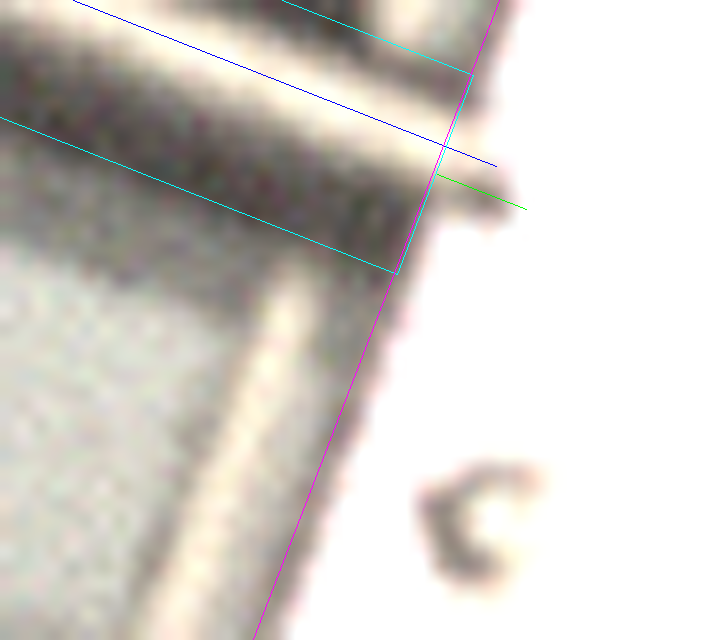

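View pics/ovt2.png

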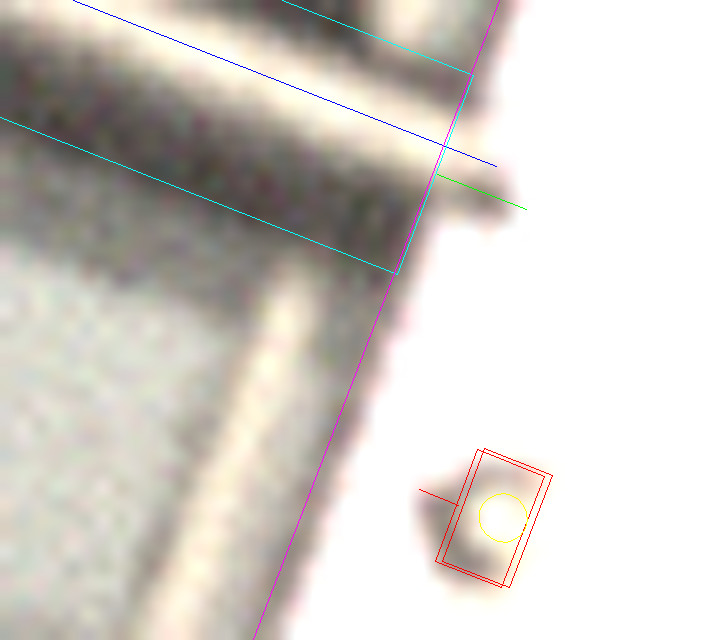

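Run:
```python
from ov import *
import ov
c=load('top0');R=np.array([[np.cos(Y),-np.sin(Y)],[np.sin(Y),np.cos(Y)]])
o=np.array([543.8,-107])-R@[-20,0]
# rectified view of plane z=55, clamp coords x -85..-10, y -85..-35, 10px/mm
xs=np.arange(-10,-85,-.1);ys=np.arange(-40,-85,-.1)
def rect(c,z):
    X,Yy=np.meshgrid(xs,ys)
    Wd=np.stack([R[0,0]*X+R[0,1]*Yy+o[0],R[1,0]*X+R[1,1]*Yy+o[1],np.full_like(X,z),np.ones_like(X)],-1)@np.linalg.inv(c['extrinsics']).T
    u=c['fx']*Wd[...,0]/Wd[...,2]+c['cx'];v=c['fy']*Wd[...,1]/Wd[...,2]+c['cy']
    return cv2.remap(c['pixels'][...,::-1].copy(),u.astype(np.float32),v.astype(np.float32),cv2.INTER_CUBIC)
a=rect(c,55);b=rect(load('side0'),55)
im=np.vstack([a,b]);im=cv2.convertScaleAbs(im,alpha=1.3,beta=0)
for k in range(0,750,100): cv2.line(im,(k,0),(k,8),(0,0,255),1);cv2.line(im,(k,450),(k,458),(0,0,255),1)
cv2.imwrite('pics/rect.png',im[:, :][::1])
im=cv2.resize(im,None,fx=.66,fy=.66);cv2.imwrite('pics/rect.png',im);print(im.shape)
```

```text
(594, 495, 3)
```

View pics/rect.png

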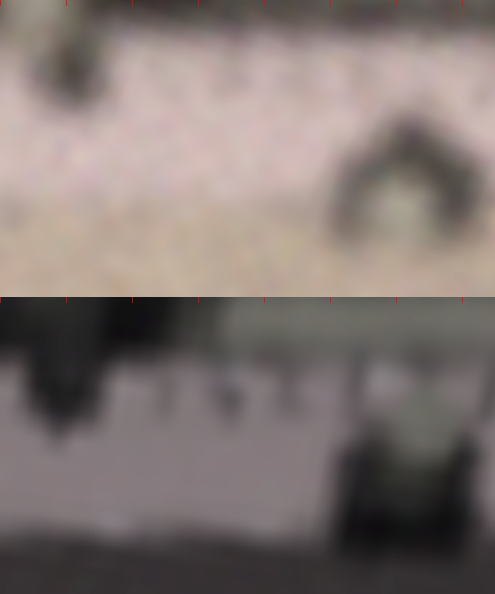

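```bash
cat > r.py <<'E'
from h import *
import sys
Y=-.355;R=np.array([[np.cos(Y),-np.sin(Y)],[np.sin(Y),np.cos(Y)]])
o=np.array([543.8,-107])-R@[-20,0]
xs=np.arange(-10,-85,-.1);ys=np.arange(-40,-80,-.1)
def rect(c,z=55):
    X,Yy=np.meshgrid(xs,ys)
    Wd=np.stack([R[0,0]*X+R[0,1]*Yy+o[0],R[1,0]*X+R[1,1]*Yy+o[1],np.full_like(X,z),np.ones_like(X)],-1)@np.linalg.inv(c['extrinsics']).T
    u=c['fx']*Wd[...,0]/Wd[...,2]+c['cx'];v=c['fy']*Wd[...,1]/Wd[...,2]+c['cy']
    return cv2.remap(c['pixels'][...,::-1].copy(),u.astype(np.float32),v.astype(np.float32),cv2.INTER_CUBIC)
def show(tags,out):
    im=np.vstack([rect(load(t)) for t in tags]);im=cv2.convertScaleAbs(im,alpha=2,beta=10)
    for j in range(len(tags)):
        for k in range(0,750,50): cv2.line(im,(k,j*400),(k,j*400+10),(0,0,255),1)
    cv2.imwrite(f'pics/{out}.png',cv2.resize(im,None,fx=1,fy=.6))
E
python3 -c "
from r import *
show(['side0','side16'],'r16')"
```

```text
(no output)
```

Call:
carry_out:
  increments:
    - [[0,-3,0],0,0]
    - [[0,-6,0],0,0]
    - [[0,-7,0],0,0]
    - [[0,-7,0],0,0]
    - [[0,-7,0],0,0]

```text
clock: 12.4
ee_pos: [499.0, -90.9, 59.2]
tool_rot: [0.822, 0.569, 0.005, 0.005]
contact_force: [12.3, -8.5, -10.0]
width: 0.124
```

```bash
python3 v.py 17; python3 -c "
from r import *
show(['side16','side17'],'r17')"
```

```text
clock 12.5 pos [499.  -90.9  59.2] yang -0.359 F [12.  -7.  -9.3] w 0.128 j [ 0.22  0.79 -0.21  2.05  0.48  0.33 -0.74]
shift [ 1.  48.2  1.8] roll -0.3
```

View pics/r16.png

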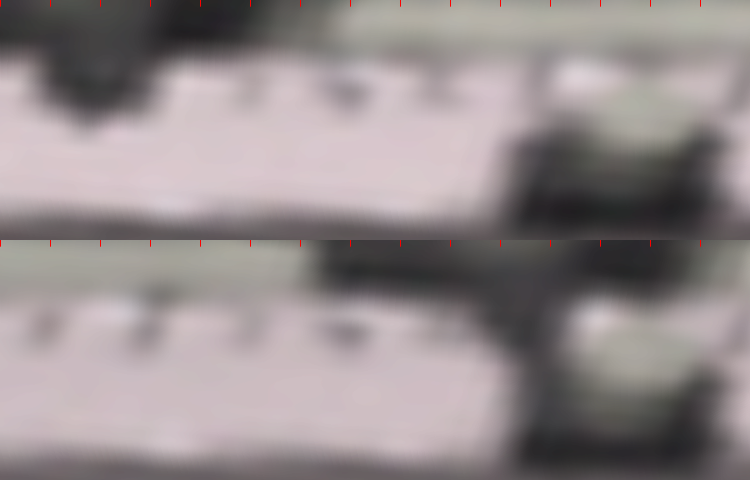

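View pics/r17.png

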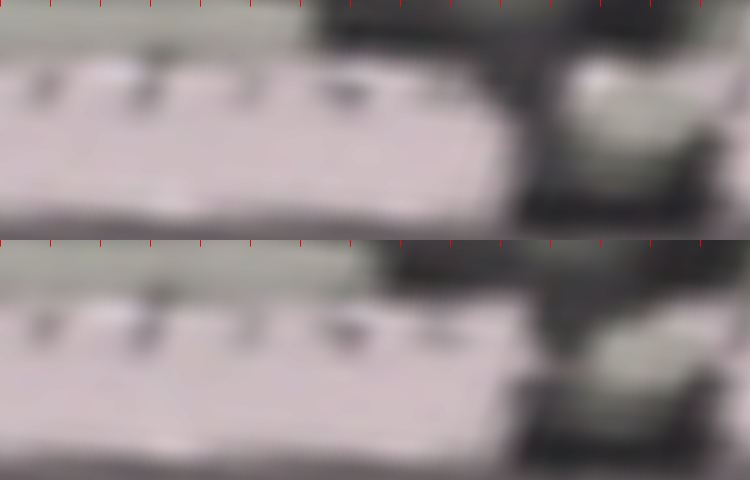

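View pics/z17.png

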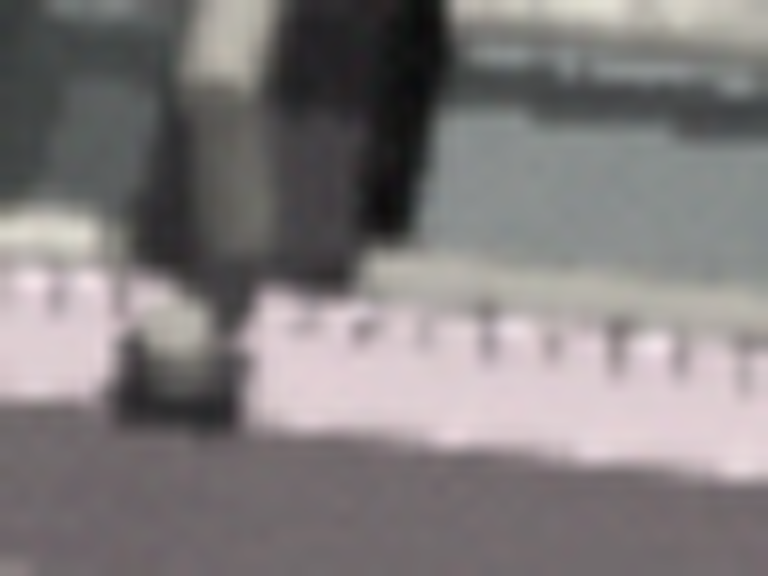

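```bash
cat > disp.py <<'E'
from ov import *
import sys
o=np.array([563.35,-115.25])
def disp(t2,t1='side0'):
    s=6;c1=load(t1);c2=load(t2)
    up=lambda c:cv2.resize(cv2.cvtColor(c['pixels'],cv2.COLOR_RGB2GRAY),None,fx=s,fy=s,interpolation=cv2.INTER_CUBIC)
    A,B=up(c1),up(c2);out=[]
    for nm,p,hw,hh in(('post',(-20,-46,80),5,9),('barend',(-20,-40,97),5,6),('pointer',(-20,-50,55),6,6)):
        u,v=proj(c1,W(p,o))
        T=A[int((v-hh)*s):int((v+hh)*s),int((u-hw)*s):int((u+hw)*s)]
        r=cv2.matchTemplate(B,T,cv2.TM_CCOEFF_NORMED)
        # search along predicted line
        best=None
        for d in np.arange(0,65,.1):
            q=proj(c2,W((p[0]-d,p[1],p[2]),o))-[u,v]
            x,y=int((u-hw)*s)+q[0]*s,int((v-hh)*s)+q[1]*s
            for dy in range(-6,7):
                val=r[int(round(y))+dy,int(round(x))]
                if best is None or val>best[0]: best=(val,d,dy)
        out.append((nm,round(float(best[0]),3),round(best[1],1),best[2]))
    return out
if __name__=='__main__':
    for t in sys.argv[1:]: print(t,disp(t))
E
python3 disp.py side10 side13 side15 side16 side17
```

```text
side10 [('post', 0.997, np.float64(0.0), 0), ('barend', 0.995, np.float64(0.0), 0), ('pointer', 0.999, np.float64(0.0), 0)]
side13 [('post', 0.989, np.float64(0.0), 0), ('barend', 0.979, np.float64(0.3), 2), ('pointer', 0.989, np.float64(0.0), -1)]
side15 [('post', 0.964, np.float64(25.8), 0), ('barend', 0.968, np.float64(25.6), 1), ('pointer', 0.986, np.float64(25.7), 0)]
side16 [('post', 0.943, np.float64(42.0), 0), ('barend', 0.956, np.float64(42.5), 1), ('pointer', 0.859, np.float64(41.6), -3)]
side17 [('post', 0.958, np.float64(48.4), 0), ('barend', 0.957, np.float64(48.5), 2), ('pointer', 0.858, np.float64(48.1), -5)]
```

Run:
```python
from r import *
def prof(c,z,ya,yb):
    g=cv2.cvtColor(rect(c,z),cv2.COLOR_BGR2GRAY).astype(float)
    m=(ys<=ya)&(ys>=yb);return g[m].mean(0)
def cen(p,xa,xb):
    m=(xs<=xa)&(xs>=xb);q=p[m];x=xs[m];base=np.interp(x,[x[-1],x[0]],[q[-4:].mean(),q[:4].mean()]);w=np.clip(base-q,0,None);w[w<.4*w.max()]=0
    return (w*x).sum()/w.sum(), w.max()
for tag in('top0','side0','side10'):
    c=load(tag)
    print(tag)
    for ya,yb in((-49,-51),(-51,-53),(-53,-55),(-55,-57),(-57,-59)): print(' ptr',ya,cen(prof(c,55,ya,yb),-12,-29))
    for ya,yb in((-57,-59),(-59,-61),(-61,-63),(-63,-65),(-65,-67)): print(' nose',ya,cen(prof(c,57,ya,yb),-60,-84))
    print(' block', [cen(prof(c,z,-73,-77),-58,-84) for z in(52,57,62)])
```

```text
top0
 ptr -49 (np.float64(-20.896138413697546), np.float64(72.15717455621304))
 ptr -51 (np.float64(-20.71367407783455), np.float64(74.95909763313611))
 ptr -53 (np.float64(-20.922239999561558), np.float64(66.32707100591718))
 ptr -55 (np.float64(-20.825389821908814), np.float64(45.98520710059171))
 ptr -57 (np.float64(-20.46236350303323), np.float64(20.654437869822488))
 nose -57 (np.float64(-72.34737261442949), np.float64(50.72018828451884))
 nose -59 (np.float64(-72.50274851717167), np.float64(74.79822175732218))
 nose -61 (np.float64(-72.74667737377206), np.float64(78.20585774058576))
 nose -63 (np.float64(-72.51868361026634), np.float64(65.3593619246862))
 nose -65 (np.float64(-72.73757676313296), np.float64(56.57160041841004))
 block [(np.float64(-72.21632659941265), np.float64(32.81353764478766)), (np.float64(-71.68771427016873), np.float64(28.26833976833977)), (np.float64(-71.20862102980385), np.float64(24.274493243243242))]
side0
 ptr -49 (np.float64(-20.12079812788817), np.float64(30.254955621301775))
 ptr -51 (np.float64(-19.933497553108833), np.float64(52.40177514792898))
[... 1045 characters left out ...]
4(-19.89590387534779), np.float64(72.47677514792899))
 ptr -57 (np.float64(-19.976117041497872), np.float64(64.01508875739646))
 nose -57 (np.float64(-63.34020457230993), np.float64(16.697489539748958))
 nose -59 (np.float64(-65.39491474177899), np.float64(20.36495815899582))
 nose -61 (np.float64(-70.54079706248629), np.float64(36.10104602510461))
 nose -63 (np.float64(-71.32765739997981), np.float64(45.12902719665273))
 nose -65 (np.float64(-72.17346718823346), np.float64(55.45303347280335))
 block [(np.float64(-70.85233439000478), np.float64(40.22461389961391)), (np.float64(-70.97527117082561), np.float64(63.6912886100386)), (np.float64(-70.88050837560216), np.float64(76.91095559845559))]
```

Call:
carry_out:
  increments:
    - [[0,-1.5,0],0,0]
    - [[0,-3,0],0,0]
    - [[0,-3,0],0,0]
    - [[0,-3,0],0,0]
    - [[0,-3,0],0,0]

```text
clock: 13.0
ee_pos: [496.5, -90.0, 59.1]
tool_rot: [0.822, 0.569, 0.005, 0.005]
contact_force: [11.9, -8.0, -9.9]
width: 0.129
```

```bash
python3 v.py 18; python3 disp.py side18;python3 -c "
from h import *
crop('side18',190,140,200,150,4,'s18c')"
```

```text
clock 13.1 pos [496.5 -90.   59.2] yang -0.36 F [ 11.9  -8.5 -10.3] w 0.13 j [ 0.21  0.79 -0.2   2.06  0.48  0.32 -0.75]
shift [ 1.  50.9  1.9] roll -0.3
side18 [('post', 0.938, np.float64(51.0), 1), ('barend', 0.955, np.float64(51.0), 3), ('pointer', 0.862, np.float64(50.3), -5)]
```

View pics/z18.png

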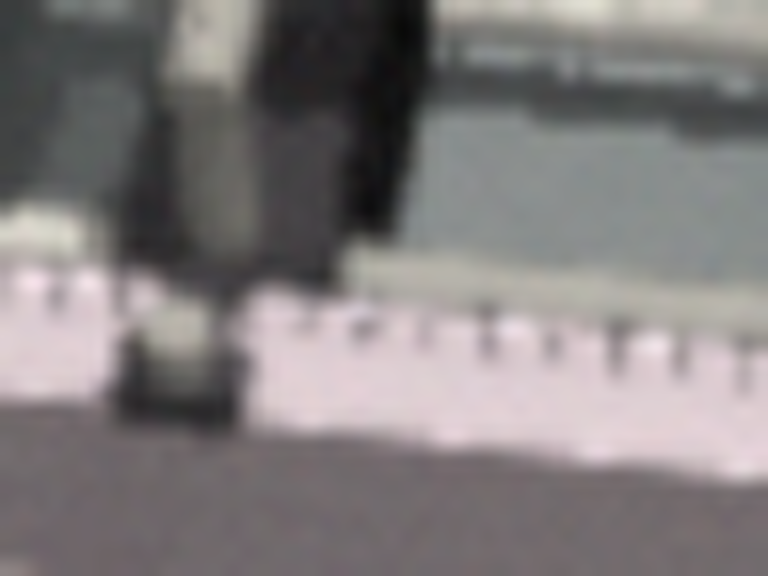

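View pics/s18c.png

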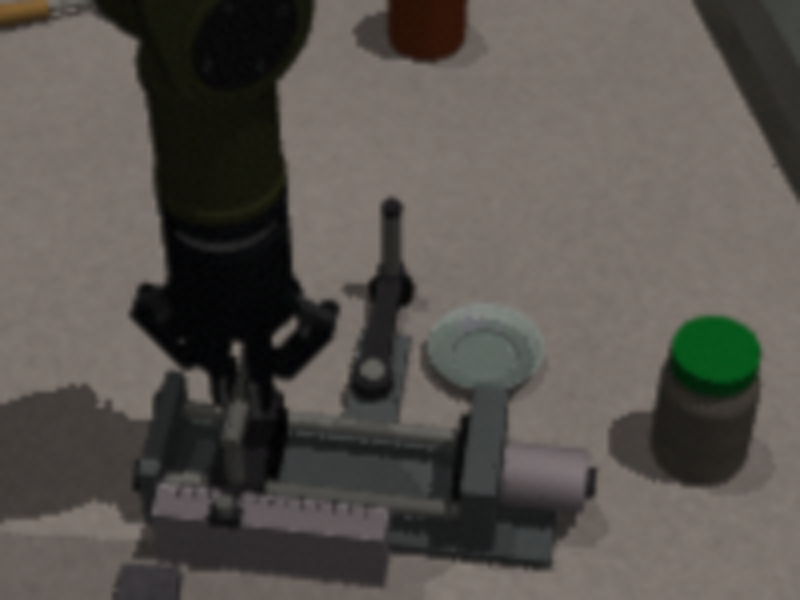

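Call:
carry_out:
  increments:
    - [[0,-0.4,0],0,0]
    - [[0,-0.4,0],0,0]
    - [[0,-0.4,0],0,0]
    - [[0,-0.4,0],0,0]
    - [[0,-0.4,0],0,0]

```text
clock: 13.6
ee_pos: [496.3, -90.0, 59.2]
tool_rot: [0.822, 0.569, 0.005, 0.005]
contact_force: [12.4, -8.7, -10.5]
width: 0.128
```

Call:
carry_out:
  increments:
    - [[0,0,0],0,0]
    - [[0,0,0],0,0]
    - [[0,0,0],0,0]
    - [[0,0,0],0,0]
    - [[0,0,0],0,0]

```text
clock: 14.1
ee_pos: [496.3, -90.0, 59.2]
tool_rot: [0.822, 0.569, 0.005, 0.005]
contact_force: [13.6, -8.3, -10.2]
width: 0.131
```

```bash
python3 v.py 19; python3 disp.py side19
python3 - <<'E'
from h import *
a=load('side0');b=load('side19')
S=lambda c,u,v,z:onz(c,u,v,z).round(1)
c=b
print('spindle cap now', [round(float(x),1) for x in onz(c,190+391/4,140+205/4,92)])
E
```

```text
clock 14.2 pos [496.4 -89.9  59.1] yang -0.36 F [ 12.7  -8.5 -10.4] w 0.128 j [ 0.21  0.79 -0.2   2.06  0.48  0.32 -0.75]
shift [ 1.  51.   1.9] roll -0.3
side19 [('post', 0.935, np.float64(51.4), 1), ('barend', 0.952, np.float64(51.5), 2), ('pointer', 0.86, np.float64(50.3), -5)]
spindle cap now [626.4, 59.0, 92.0]
```

View pics/z19.png

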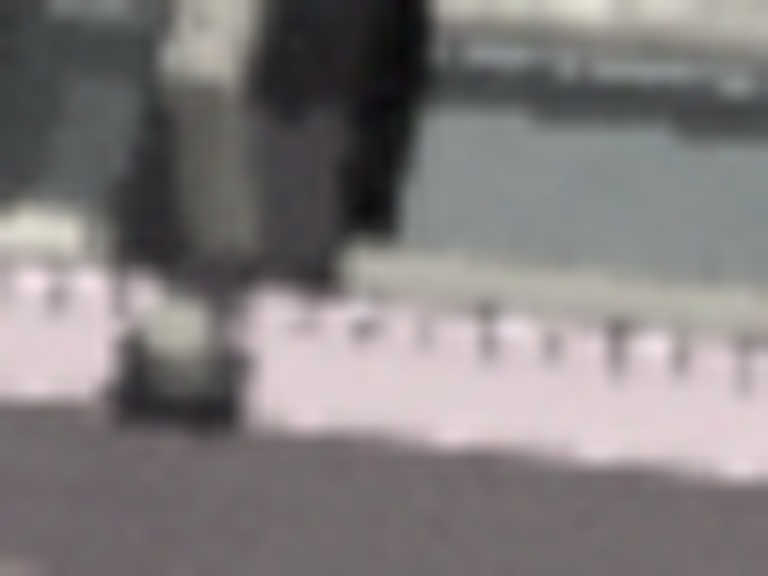

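View pics/top19.png

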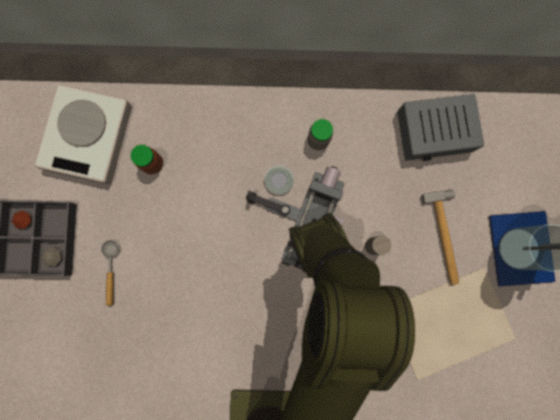

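```bash
python3 -c "
from cell import sign_off
print(sign_off())"
```

```text
the job is handed in; nothing more can be done
None
```

I swung the brace leg out to its end stop first. Then I pulled the jaw open by its cross bar and handed in with the bar still gripped at 14.2 s. I got no verdict back.

- **Leg:** it measured about 1.56 rad, and an 8 N push (more than the roughly 4 N detent) barely moved it. After the pull, the side and top pictures still showed it fully out.
- **Jaw:** picture matching on the bar and its post put it 51.4 mm open. The clip measured 51.0 mm (side view) to 51.8 mm (top view) from the closed pointer. The tool position was steady for about the last second, with about 18 N at the wrist and a 100 N grip.
- **Bystanders:** none looked moved in the last pictures. The brush was partly hidden behind the arm in the top view.

**Checks that failed or disagreed:**
- **First grip:** it closed on top of the bar and pushed up on the tool with about 27 N, because the fingertips sat about 20 mm higher than the reported tool position. I opened, went lower and gripped the bar properly.
- **Final alignment:** matching on the pointer itself was poorer and gave 50.3 mm, as the clip's screw partly hides it in the side view and the arm hides it from above. The match to the clip therefore rests on measured distances to within about 1 mm, not on a clear view of the two tips.

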